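# Load the orbital shaker in balance

### The job

Load the orbital shaker so that it will run balanced: stand the conical flask in the middle of the platform with the aluminium culture cap over its mouth, and stand the two matching bottles to the left and right of it on the platform's middle line, one midway between the flask and the left edge, the other midway between the flask and the right edge. Set everything down gently and upright without dropping it, and leave the tall bottle, the beaker, the jar and the timer where they are.

Things in the scene. Friction and masses are not known exactly. Their poses are not given: they have to be found in the camera images.
- shaker: Orbital platform shaker, fixed: grey machine, dark control panel with display and knobs on its front, towards the robot. On top a square aluminium platform 250 x 250 mm with a dark ribbed rubber mat, 100 mm above the bench; a 4 mm thick edge stands 6 mm above the mat, so the mat is 242 mm square. Origin on the bench under the platform's centre; x to its back, y to its left edge, z up.
- platform (a point): Centre of the mat's upper surface on the shaker's platform. z up; x points from the control panel to the platform's back edge, y to its left edge as seen from the robot. With the 70 mm wide flask at this centre, the spots midway between flask and left and right edges lie 78 mm along +y and -y.
- flask: Conical (Erlenmeyer) glass flask, empty: base 70 mm across, 110 mm high, cone narrowing to a straight round neck 30 mm across (31 mm at the bead of the mouth) between 76 and 110 mm height; take it by the neck. About 0.16 kg. Origin at the centre of its underside, z up along its axis.
- cap: Aluminium culture cap, slips loosely over the flask's mouth: plain metal cylinder 45 mm across and 42 mm high, closed flat top, open below (inside 41 mm across, 39.5 mm deep). Starts closed end up. On the flask its roof rests on the mouth and its lower rim hangs 70.5 mm above the flask's underside. About 30 g. Origin at the centre of its open rim, z up.
- bottle_a: One of the two matching laboratory glass bottles with screw cap and paper label: body 56 mm across, 105 mm high in all; the cap, 46 mm across, is the top 26 mm; take it by the cap. About 0.2 kg. Origin at the centre of its underside, z up along its axis.
- bottle_b: The other of the two matching bottles, the same in every way as bottle_a (56 mm across, 105 mm high, cap 46 mm across). Origin at the centre of its underside, z up along its axis.
- bottle_tall: Larger bottle of the same make, 70 mm across and 142 mm high, cap 46 mm across. Not part of the load; stays where it is. Origin at the centre of its underside, z up along its axis.
- beaker: Glass beaker, 53 mm across the rim, 70 mm high. Not part of the load; stays. Origin at the centre of its underside, z up along its axis.
- jar: Squat white plastic jar with lid, 64 mm across, 50 mm high. Not part of the load; stays. Origin at the centre of its underside, z up along its axis.
- timer: Flat bench timer, 66 x 66 x 18 mm, lying on its back. Not part of the load; stays. Origin at the centre of its underside, z up.
Things that resemble listed ones, but are neither listed nor needed, are in the scene too. What is shaped like the bottle_b but orange or pink is not meant.

How it is judged (in metres and radians):
At the end, for the whole second after the job is handed in: Flask on the platform within 15 mm of its centre; cap on its mouth (10 mm, 0.17 rad); a matching bottle 78 mm left and one 78 mm right of the centre (13 mm; 15 mm off the middle line), either way round; flask and bottles upright (0.09 rad); all at rest; bystanders within 30 mm of their start (horizontal distance between flask and platform below 0.015 m and z of flask in the frame of platform between -0.005 and 0.005 m and horizontal distance between cap and flask below 0.01 m and z of cap in the frame of flask between 0.0655 and 0.0755 m and z of bottle_a in the frame of platform between -0.005 and 0.005 m and z of bottle_b in the frame of platform between -0.005 and 0.005 m and ((x of bottle_a in the frame of platform between -0.015 and 0.015 m and y of bottle_a in the frame of platform between 0.065 and 0.091 m and x of bottle_b in the frame of platform between -0.015 and 0.015 m and y of bottle_b in the frame of platform between -0.091 and -0.065 m) or (x of bottle_b in the frame of platform between -0.015 and 0.015 m and y of bottle_b in the frame of platform between 0.065 and 0.091 m and x of bottle_a in the frame of platform between -0.015 and 0.015 m and y of bottle_a in the frame of platform between -0.091 and -0.065 m)) and angle between each of flask, bottle_a, bottle_b's own z axis and vertical below 0.09 rad and linear speed of each of flask, cap, bottle_a, bottle_b below 0.02 m/s and angle between cap's own z axis and vertical below 0.17 rad and distance of each of bottle_tall, beaker, jar, timer from where it was at the start of the episode below 0.03 m); the robot touches nothing.
It fails at once if the flask or one of the two bottles falls over (angle between any of flask, bottle_a, bottle_b's own z axis and vertical above 0.7 rad).
It fails at once if a bystander (tall bottle, beaker, jar or timer) is shifted by more than 30 mm (distance of any of bottle_tall, beaker, jar, timer from where it was at the start of the episode above 0.03 m).
It fails at once if the flask, cap or a bottle is dropped (falls freely by about 25 mm or more) ((linear speed of flask above 0.7 m/s and contact force between the fingers and flask below 0.05 N) or (linear speed of cap above 0.7 m/s and contact force between the fingers and cap below 0.05 N) or (linear speed of bottle_a above 0.7 m/s and contact force between the fingers and bottle_a below 0.05 N) or (linear speed of bottle_b above 0.7 m/s and contact force between the fingers and bottle_b below 0.05 N)).
It also fails if it takes over 104 s, if anything falls off the work surface, if the arm or the gripper's body presses on something with over 40 N, if the wrist force passes 120 N, or if a joint passes its speed limit or range.

### The arm

A 6-joint arm with a two-finger parallel gripper is mounted at the origin on the work surface. World frame = base frame: x ahead of the robot, y to its left, z up, the work surface at z = 0. Lengths are in mm, angles in rad, forces in N, time in s.
With the tool pointing down it reaches from about 275 to 750 mm from the base axis. Payload 10.2 kg.
Tool frame: the origin (TCP) lies midway between the tips of the shut fingers; the grasp point (between the pads) lies grasp_offset behind it (grasp_offset is the distance from the TCP to the grasp point, in mm); x points along the fingers, z is the direction in which the jaws open and shut, and the axes are right-handed (so a half turn about x gives the same grasp; the last joint's range is limited). The gripper opens to 85 mm and grips with 20 to 120 N. Pads are 22 mm wide; open, the fingers measure 114 mm over their backs; the gripper's body (76 mm by 85 mm) begins 54 mm behind the grasp point. The pads swing forward as they close: fully open they stand 13 mm farther back than shut.
Start: joints at [0.965, 0.313, 1.498, -0, 1.331, -0.223], TCP at [196.111, 487.003, 231.294] pointing down, gripper open.
Joint ranges: [-2.94, 2.94], [-0.97, 2.17], [0.19, 2.56], [-1.23, 4.37], [0.02, 3.11], [-2.88, 2.88]. Speed limits (rad/s): [2.39, 2.39, 3.01, 3.14, 3.14, 3.14].

### API

Orientations are given as a unit quaternion [w, x, y, z].
In Python, from rig import sense, capture, calibration, finish_job, grasp_offset gives the robot as it stands.
- The arm moves only by the shell command python3 -m jog 'ROWS' [FORCE]. ROWS is JSON, a list of rows, each an object with "linear": the shift along the tool's x, y, z scaled (see below), a list of three; "rotation": the turn, a rotation vector about the tool's x, y, z scaled (see below), a list of three; "grip": the finger opening in mm, from 0 to 85.4. A call has 1 to 20 rows; each row is the pose to reach, as a shift and turn from the pose measured when the call began, along the tool's axes at that moment; what a row does not reach only later rows make up. The controller multiplies each number of a shift by 0.3 m and each number of a turn by 0.5 rad. A row lasts 1/12 s, in which the tool goes at most 41.7 mm and 7.16 degrees, less where a joint would pass 70% of its speed; a pose out of reach is approached as far as the arm can. A call with a number of a shift or a turn outside -1 to 1 is refused whole. A call with a gripper value outside its range is refused whole. The fingers move at their own pace and stop on an object; FORCE is the grip in N (left out, the last holds). Time passes only in rows, so rows that repeat a pose let the fingers close. It gives the time, the measured TCP pose, the force and the opening at its end, in the units of the state.
- sense(): the state, without advancing time (a new reading comes with each control period).
- capture(name): name is "scene" or "top"; returns (picture, depth): 480x640x3 uint8, red, green, blue; 480x640 float32, mm along the optical axis (not along the pixel's ray), 0 where there is no reading.
- calibration(name): a dict with "intrinsics" (3x3 intrinsics, pixels), "world_from_camera" (4x4, takes a point from camera to world coordinates). Camera axes: x right, y up, looking along -z (the intrinsics and any distortion apply to the point x, -y, -z); pixel columns grow to the right and rows downward; lengths in mm; the calibration is good to about 2 mm. A picture is of the moment at which its call begins. calibration takes no time and is no camera call.
- finish_job(): hands the job in, once; it reports no verdict.
The state is a dict: "time_s": time; "joints": joint angles; "dq": joint speeds; "tau": joint torques, N m; "eef_pos": TCP position; "ee_rot": TCP orientation; "force": force on the tool from outside, world axes, zero at the start; "wrist_torque": the same for the moment, N m; "grip_width": opening from 0.0 (shut) to 1.0 (fully open).
Only numpy, scipy, OpenCV 4.12 (cv2) and the standard library are available. Lean on these libraries where they do the work, as an engineer would, in place of code of your own. Each camera call takes 0.05 s, during which the arm holds its last target.

## Working session

There is one attempt and no reset: what is moved stays moved. The work goes in short steps, Python scripts to look and compute and a shell command to move; the robot and the scene stay as the last step left them, time stands still between calls to the robot, and variables do not carry over. Pictures are saved under pics/ and viewed, and the job is handed in when it is done.

```bash
ls; mkdir -p pics; python3 - <<'E'
from rig import sense, capture, calibration, grasp_offset
import cv2,numpy as np
print(grasp_offset if not callable(grasp_offset) else grasp_offset())
print(sense())
for n in("scene","top"):
    p,d=capture(n); np.savez(f"pics/{n}0.npz",p=p,d=d)
    cv2.imwrite(f"pics/{n}0.png",p[:,:,::-1]); c=calibration(n); print(n,c)
E
```

```text
pics
18.700000000000003
{'time_s': 0.0, 'joints': array([ 9.64630705e-01,  3.13437581e-01,  1.49844204e+00,  3.09785411e-06,
        1.33100890e+00, -2.23405925e-01]), 'dq': array([ 1.42492625e-03, -7.49531962e-04,  6.44417236e-04, -6.04951253e-05,
        1.94127713e-03, -9.85149833e-04]), 'tau': array([-5.45662006e-04, -4.12284279e+01, -2.59723896e+01, -2.60654242e-04,
        4.42040269e-03, -1.91004017e-05]), 'eef_pos': array([195.9387962 , 486.78408251, 230.7395677 ]), 'ee_rot': array([ 0.5855508 , -0.39592913,  0.58640568,  0.39559924]), 'force': array([ 0.10205061, -0.54941314,  0.34448454]), 'wrist_torque': array([-0.03624062,  0.00476893,  0.05605521]), 'grip_width': 0.9951846599392816}
scene {'intrinsics': array([[557.95935585,   0.        , 317.26549524],
       [  0.        , 557.95935585, 236.26610922],
       [  0.        ,   0.        ,   1.        ]]), 'world_from_camera': array([[-5.53570721e-01, -6.01340833e-01,  5.76149858e-01,
         1.35802049e+03],
       [ 8.32795891e-01, -4.02400037e-01,  3.80164719e-01,
         5.55860444e+02],
       [ 3.23415598e-03,  6.90263292e-01,  7.23551054e-01,
         1.06690848e+03],
       [ 0.00000000e+00,  0.00000000e+00,  0.00000000e+00,
         1.00000000e+00]])}
top {'intrinsics': array([[464.00536041,   0.        , 318.44450849],
       [  0.        , 464.00536041, 241.55562557],
       [  0.        ,   0.        ,   1.        ]]), 'world_from_camera': array([[ 2.29637488e-02,  9.96946519e-01, -7.46344709e-02,
         4.79696128e+02],
       [-9.99665492e-01,  2.37865429e-02,  1.01540741e-02,
         2.95155191e+01],
       [ 1.18983649e-02,  7.43763295e-02,  9.97159260e-01,
         1.11657341e+03],
       [ 0.00000000e+00,  0.00000000e+00,  0.00000000e+00,
         1.00000000e+00]])}
```

View pics/scene0.png

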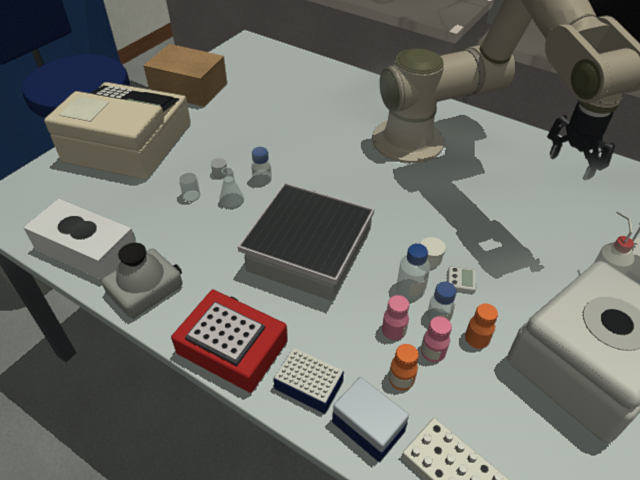

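View pics/top0.png

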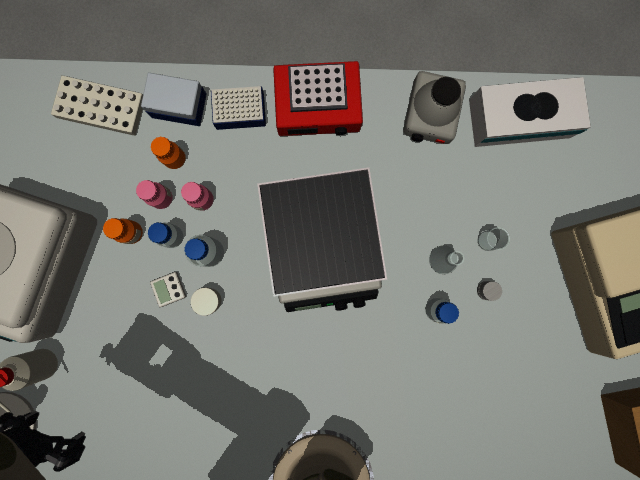

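Both views show the same layout. The shaker is in the middle, at about top (322,232).

Candidates for each item, with top pixels:
- **Matching bottle:** blue caps at (160,233), (197,249) and (447,312). Orange at (165,148) and (118,230), and pink at (150,190) and (193,193), are excluded by colour.
- **Tall bottle:** (197,249), the larger one.
- **Flask:** (446,258).
- **Beaker:** (490,238).
- **Cap:** grey disc at (489,290). The jar is the white disc at (204,300).

My choice is bottle_a/b at (160,233) and (447,312). I'll check these in crops.

```bash
cat > h.py <<'E'
import numpy as np,cv2
from rig import sense,capture,calibration
def ray(n,u,v,z):
    c=calibration(n);K=c["intrinsics"];T=c["world_from_camera"]
    d=np.array([(u-K[0,2])/K[0,0],-(v-K[1,2])/K[1,1],-1.]);d=T[:3,:3]@d;o=T[:3,3]
    return o+d*(z-o[2])/d[2]
def proj(n,P):
    c=calibration(n);K=c["intrinsics"];T=c["world_from_camera"]
    p=T[:3,:3].T@(np.array(P,float)-T[:3,3]);x,y,z=p[0],-p[1],-p[2]
    return np.array([K[0,0]*x/z+K[0,2],K[1,1]*y/z+K[1,2]])
def pts(n,d):
    c=calibration(n);K=c["intrinsics"];T=c["world_from_camera"]
    v,u=np.mgrid[:480,:640]
    P=np.stack([(u-K[0,2])/K[0,0]*d,-(v-K[1,2])/K[1,1]*d,-d],-1)
    return P@T[:3,:3].T+T[:3,3]
E
python3 - <<'E'
from h import *
p=np.load("pics/top0.npz");t,d=p["p"],p["d"];s=np.load("pics/scene0.npz");sp,sd=s["p"],s["d"]
def cr(im,x0,y0,w,h,f):return cv2.resize(im[y0:y0+h,x0:x0+w],None,fx=f,fy=f,interpolation=cv2.INTER_CUBIC)
a=np.hstack([cr(t,140,210,100,75,4),cr(t,420,210,100,120,4)[:300]])
b=np.hstack([cr(t,420,255,100,75,4),cr(sp,370,235,100,75,4)])
cv2.imwrite("pics/crop0.png",np.vstack([a,b])[:,:,::-1])
cv2.imwrite("pics/crop1.png",cr(sp,170,140,130,75,6)[:,:,::-1])
for n,im,dd in(("top",t,d),("scene",sp,sd)):
    h=cv2.cvtColor(im,cv2.COLOR_RGB2HSV);m=cv2.inRange(h,(105,150,60),(122,255,255))
    k,l,st,ce=cv2.connectedComponentsWithStats(m);P=pts(n,dd)
    for i in range(1,k):
        if 60<st[i,4]<2000:
            q=P[(l==i)&(dd>0)];zt=np.percentile(q[:,2],97);top=q[q[:,2]>zt-4]
            print(n,st[i],ce[i].round(1),"ztop",zt.round(1),"topc",top.mean(0).round(1),"ray105",ray(n,*ce[i],105).round(1))
E
```

```text
top [148 223  20  20 306] [157.4 232.3] ztop 107.9 topc [567.7 370.2 105.7] ray105 [567.4 370.7 105. ]
top [185 239  21  21 330] [194.7 248.7] ztop 145.5 topc [531.2 278.2 143. ] ray105 [533.4 288.1 105. ]
top [438 302  21  21 321] [448.1 312.6] ztop 108.2 topc [ 407.5 -265.4  106.1] ray105 [ 407.6 -265.5  105. ]
scene [ 27 113  18  21 104] [ 36.1 124.4] ztop -436.8 topc [  246.1 -1770.3  -434.3] ray105 [ 673.3 -887.4  105. ]
scene [409 244  18  12 175] [417.4 250. ] ztop 144.4 topc [532.2 280.7 142.4] ray105 [499.  268.9 105. ]
```

View pics/crop0.png

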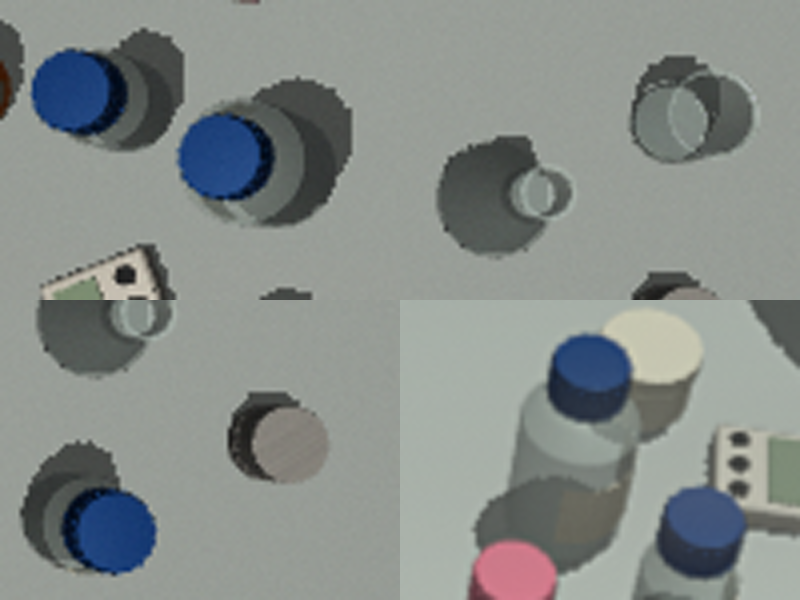

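View pics/crop1.png

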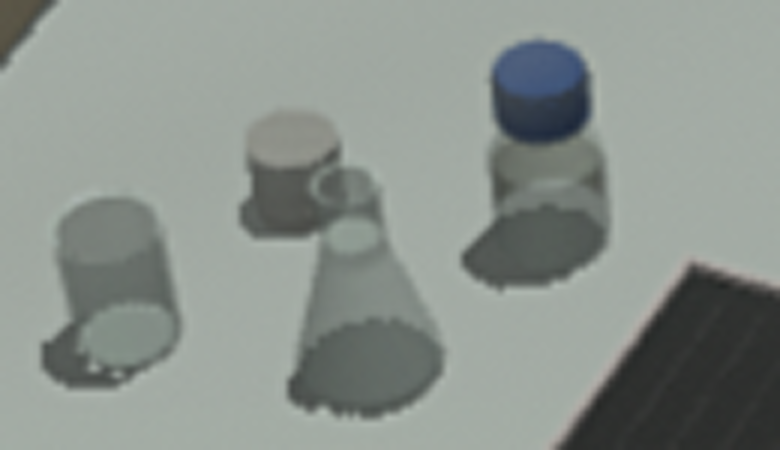

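The crops confirm the choices. The left small blue-capped bottle is shorter than its neighbour at (197,249), whose top is at 143 mm, so that neighbour is the tall bottle. The flask mouth is at about top (457,258) and the cap disc at about top (492,291). Next I measure the cap, the flask mouth and the platform.

```bash
python3 - <<'E'
from h import *
p=np.load("pics/top0.npz");t,d=p["p"],p["d"];s=np.load("pics/scene0.npz");sp,sd=s["p"],s["d"]
P=pts("top",d);Q=pts("scene",sd)
def sel(P,x0,x1,y0,y1,z0,z1):
    return (P[...,0]>x0)&(P[...,0]<x1)&(P[...,1]>y0)&(P[...,1]<y1)&(P[...,2]>z0)&(P[...,2]<z1)
# cap
m=sel(P,400,500,-390,-300,36,60);v,u=np.nonzero(m);print("cap px",len(u),u.mean(),v.mean(),P[m].mean(0).round(1),ray("top",u.mean(),v.mean(),42).round(1))
m=sel(Q,400,500,-390,-300,36,60);print("cap scene",Q[m].mean(0).round(1))
# flask mouth clues
print("mouth top",ray("top",456.9,258.2,110).round(1),"scene",ray("scene",227.8,171.2,110).round(1))
for nm,PP in(("top",P),("scn",Q)):
    m=sel(PP,430,560,-330,-200,60,125); print(nm,m.sum(),PP[m].mean(0).round(1) if m.any() else"")
for nm,PP in(("top",P),("scn",Q)):
    m=sel(PP,380,680,-160,170,90,120)
    v,u=np.nonzero(m);pp=PP[m];print(nm,m.sum(),np.percentile(pp[:,2],[2,50,98]).round(1))
    r=cv2.minAreaRect(pp[:,:2].astype(np.float32));print(r)
    print(cv2.boxPoints(r).round(0).tolist())
def cr(im,x0,y0,w,h,f):return cv2.resize(im[y0:y0+h,x0:x0+w],None,fx=f,fy=f,interpolation=cv2.INTER_CUBIC)
cv2.imwrite("pics/crop2.png",np.hstack([cr(t,436,240,40,36,10),cr(sp,215,162,40,36,10)])[:,:,::-1])
cv2.imwrite("pics/crop3.png",cr(t,245,155,160,160,4)[:600,:,::-1])
E
```

```text
cap px 193 488.6165803108808 290.56476683937825 [ 455.8 -377.9   41.6] [ 455.8 -377.8   42. ]
cap scene [ 459.6 -376.2   41.6]
mouth top [ 525.9 -283.   110. ] scene [ 529.1 -277.7  110. ]
top 306 [ 522.1 -279.4   86.3]
scn 286 [ 521.5 -275.2   87.2]
top 11742 [ 96.4 100.2 106.5]
((578.235107421875, 12.88787841796875), (247.84449768066406, 250.6089324951172), 9.832128524780273)
[[435.0, 115.0], [478.0, -132.0], [722.0, -89.0], [679.0, 158.0]]
scn 7122 [ 95.5 100.2 106.6]
((576.3067016601562, 13.913909912109375), (252.25518798828125, 253.27955627441406), 9.929157257080078)
[[430.0, 117.0], [474.0, -133.0], [722.0, -89.0], [679.0, 160.0]]
```

View pics/crop2.png

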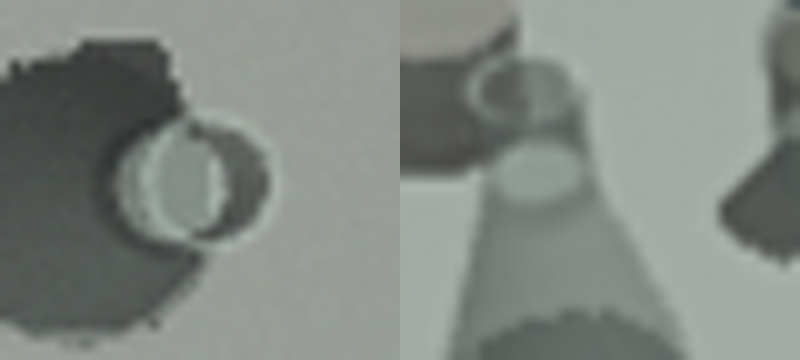

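View pics/crop3.png

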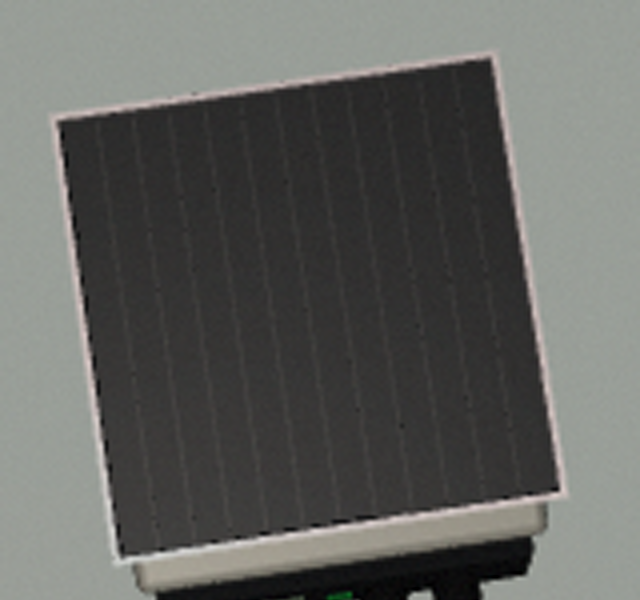

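```bash
python3 - <<'E'
from h import *
p=np.load("pics/top0.npz");t,d=p["p"],p["d"];s=np.load("pics/scene0.npz");sp,sd=s["p"],s["d"]
P=pts("top",d);Q=pts("scene",sd)
def sel(P,x0,x1,y0,y1,z0,z1):
    return (P[...,0]>x0)&(P[...,0]<x1)&(P[...,1]>y0)&(P[...,1]<y1)&(P[...,2]>z0)&(P[...,2]<z1)
for n,PP in(("top",P),("scene",Q)):
    for nm,b in(("cap",(400,510,-430,-330,37,60)),("A",(530,610,320,420,100,130)),("B",(360,450,-310,-220,100,130))):
        m=sel(PP,*b);v,u=np.nonzero(m)
        (cx,cy),r=cv2.minEnclosingCircle(PP[m][:,:2].astype(np.float32))
        z={'cap':42}.get(nm,105)
        print(n,nm,len(u),PP[m].mean(0).round(1),ray(n,u.mean(),v.mean(),z).round(1),"circ",cx,cy,r)
print("mouth",ray("top",456.9,258.1,110).round(1),ray("scene",226.6,170.5,110).round(1))
c=[(53,116),(496,54),(566,493),(117,562)]
C=np.array([ray("top",245+x/4-.4,155+y/4-.4,106) for x,y in c]);print(C.round(1),C.mean(0).round(1))
x=(C[0]+C[1]-C[2]-C[3]);y=(C[0]+C[3]-C[1]-C[2]);print(np.arctan2(x[1],x[0]),np.arctan2(-y[0],y[1]),np.linalg.norm(x)/2,np.linalg.norm(y)/2)
# obstacles
for nm,u,v,z in(("tall",194.7,248.7,142),("jar",204,300,50),("timer",168,289,18),("beaker rim",495,238,70),("orange",161,146,105),("orange2",114,229,105),("pink",148,189,105),("pink2",190,191,105)):
    print(nm,ray("top",u,v,z).round(0))
E
```

```text
top cap 298 [ 455.7 -385.3   41.9] [ 455.6 -385.2   42. ] circ 456.1072998046875 -385.5968017578125 22.661510467529297
top A 331 [567.7 370.2 104.6] [567.6 370.1 105. ] circ 567.5030517578125 369.98309326171875 23.095056533813477
top B 331 [ 407.9 -265.7  104.9] [ 407.9 -265.7  105. ] circ 407.6741943359375 -265.9765625 22.918853759765625
scene cap 134 [ 458.  -382.5   42. ] [ 458.  -382.4   42. ] circ 456.0528564453125 -385.65789794921875 26.23443031311035
scene A 267 [569.5 373.3 104.6] [569.9 373.5 105. ] circ 569.6541748046875 372.6796569824219 24.370208740234375
scene B 141 [ 409.9 -263.1  104.2] [ 410.8 -262.4  105. ] circ 408.4807434082031 -265.0481872558594 24.49321746826172
mouth [ 526.1 -283.   110. ] [ 528.6 -282.2  110. ]
[[ 680.   155.5  106. ]
 [ 721.   -88.   106. ]
 [ 479.7 -129.7  106. ]
 [ 436.9  113.   106. ]] [579.4  12.7 106. ]
0.17218868457349687 0.17043422423972296 245.82631802250592 246.69896645601756
tall [531. 279. 142.]
jar [420. 276.  50.]
timer [442. 369.  18.]
beaker rim [ 576. -382.   70.]
orange [759. 372. 105.]
orange2 [572. 465. 105.]
pink [662. 396. 105.]
pink2 [660. 304. 105.]
```

```bash
cat >> h.py <<'E'
from scipy.spatial.transform import Rotation as R_
# target: TCP xyz, jaw yaw (direction of tool z in xy, mod pi), tool x straight down
def plan(xyz,yaw=None):
    s=sense();q=s["ee_rot"];R=R_.from_quat([q[1],q[2],q[3],q[0]]);M=R.as_matrix()
    print("t",round(s["time_s"],2),"pos",s["eef_pos"].round(1),"jawyaw",round(np.arctan2(M[1,2],M[0,2]),3),"toolx",M[:,0].round(3),"grip",round(s["grip_width"]*85.4,1),"F",s["force"].round(1),"q",s["joints"].round(2))
    lin=M.T@(np.array(xyz,float)-s["eef_pos"])/300
    best=None
    if yaw is not None:
        for k in(-1,0,1,2):
            a=yaw+k*np.pi;z=np.array([np.cos(a),np.sin(a),0]);x=np.array([0,0,-1.]);y=np.cross(z,x)
            rv=R_.from_matrix(M.T@np.column_stack([x,y,z])).as_rotvec()/0.5
            if best is None or np.linalg.norm(rv)<np.linalg.norm(best):best=rv
    print("linear",lin.round(3),"rot",None if best is None else best.round(3),"dist",(np.linalg.norm(lin)*300).round(1))
E
python3 - <<'E'
from h import *
plan([568.5,371,231],0.0); plan([568.5,371,231],-0.2)
E
```

```text
t 0.1 pos [196.  486.8 230.8] jawyaw 1.188 toolx [-0.001 -0.001 -1.   ] grip 85.7 F [0.5 0.7 0.4] q [ 0.96  0.31  1.5   0.    1.33 -0.22]
linear [-1.000e-03 -1.296e+00  1.060e-01] rot [ 2.376e+00 -2.000e-03  1.000e-03] dist 390.1
t 0.1 pos [196.  486.8 230.8] jawyaw 1.188 toolx [-0.001 -0.001 -1.   ] grip 85.7 F [0.5 0.7 0.4] q [ 0.96  0.31  1.5   0.    1.33 -0.22]
linear [-1.000e-03 -1.296e+00  1.060e-01] rot [ 2.776e+00 -2.000e-03  1.000e-03] dist 390.1
```

```bash
python3 -m jog '[{"linear":[0,-0.1,0],"rotation":[0.2,0,0],"grip":68},{"linear":[0,-0.22,0.02],"rotation":[0.4,0,0],"grip":68},{"linear":[0,-0.34,0.03],"rotation":[0.6,0,0],"grip":68},{"linear":[0,-0.46,0.04],"rotation":[0.8,0,0],"grip":68},{"linear":[0,-0.58,0.05],"rotation":[1,0,0],"grip":68},{"linear":[0,-0.7,0.06],"rotation":[1,0,0],"grip":68},{"linear":[0,-0.82,0.07],"rotation":[1,0,0],"grip":68},{"linear":[0,-0.9,0.08],"rotation":[1,0,0],"grip":68},{"linear":[0,-0.98,0.08],"rotation":[1,0,0],"grip":68}]' 30; python3 -c "
from h import *
plan([568.5,371,231],0.0)"
```

```text
time_s: 0.85
eef_pos: [479.2, 398.5, 230.0]
ee_rot: [0.665, -0.238, 0.666, 0.238]
force: [-0.5, 1.0, -0.6]
grip_width: 0.794
t 0.85 pos [479.2 398.5 230. ] jawyaw 0.687 toolx [-0.002 -0.001 -1.   ] grip 67.8 F [-0.5  1.  -0.6] q [ 0.51  0.54  1.17 -0.    1.44 -0.18]
linear [-0.004 -0.259  0.172] rot [ 1.374 -0.004  0.002] dist 93.4
```

```bash
python3 -m jog '[{"linear":[0,-0.08,0.05],"rotation":[0.2,0,0],"grip":68},{"linear":[0,-0.16,0.1],"rotation":[0.4,0,0],"grip":68},{"linear":[0,-0.22,0.15],"rotation":[0.6,0,0],"grip":68},{"linear":[-0.004,-0.259,0.172],"rotation":[0.8,0,0],"grip":68},{"linear":[-0.004,-0.259,0.172],"rotation":[1,0,0],"grip":68},{"linear":[-0.004,-0.259,0.172],"rotation":[1,0,0],"grip":68}]'; python3 - <<'E'
from h import *
plan([568.5,371,75],0.0)
p,d=capture("scene");cv2.imwrite("pics/s1.png",cv2.resize(p[150:420,300:640],None,fx=2.3,fy=2.2)[:,:,::-1])
E
```

```text
time_s: 1.35
eef_pos: [569.0, 370.5, 230.1]
ee_rot: [0.703, -0.065, 0.705, 0.064]
force: [0.3, -0.7, 0.1]
grip_width: 0.795
t 1.35 pos [569.  370.5 230.1] jawyaw 0.182 toolx [-0.003 -0.002 -1.   ] grip 67.9 F [ 0.3 -0.7  0.1] q [ 0.41  0.68  0.94 -0.    1.53  0.22]
linear [0.517 0.003 0.   ] rot [ 0.365 -0.006  0.003] dist 155.1
```

View pics/s1.png

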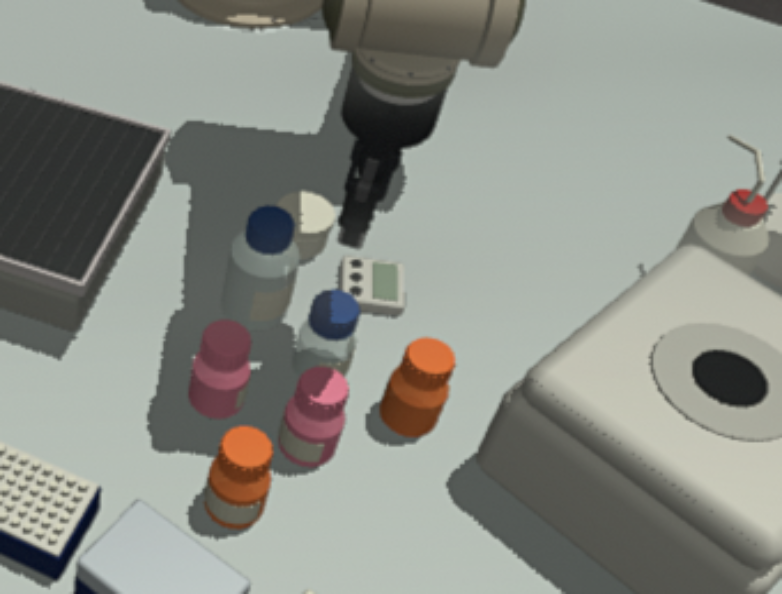

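The gripper is over the small bottle, whose cap is at (333,310), with the jaws along world x and clear of the pink bottle and the tall one. Now I descend and close.

```bash
python3 -m jog '[{"linear":[0.1,0,0],"rotation":[0.2,0,0],"grip":66},{"linear":[0.2,0,0],"rotation":[0.36,0,0],"grip":66},{"linear":[0.3,0.003,0],"rotation":[0.36,0,0],"grip":66},{"linear":[0.4,0.003,0],"rotation":[0.36,0,0],"grip":66},{"linear":[0.48,0.003,0],"rotation":[0.36,0,0],"grip":66},{"linear":[0.52,0.003,0],"rotation":[0.36,0,0],"grip":66},{"linear":[0.52,0.003,0],"rotation":[0.36,0,0],"grip":60},{"linear":[0.52,0.003,0],"rotation":[0.36,0,0],"grip":55},{"linear":[0.52,0.003,0],"rotation":[0.36,0,0],"grip":50},{"linear":[0.52,0.003,0],"rotation":[0.36,0,0],"grip":44},{"linear":[0.52,0.003,0],"rotation":[0.36,0,0],"grip":40},{"linear":[0.52,0.003,0],"rotation":[0.36,0,0],"grip":40},{"linear":[0.52,0.003,0],"rotation":[0.36,0,0],"grip":40},{"linear":[0.52,0.003,0],"rotation":[0.36,0,0],"grip":40}]' 35; python3 - <<'E'
from h import *
plan([568.5,371,260],0.0)
p,d=capture("scene");cv2.imwrite("pics/s2.png",cv2.resize(p[150:420,300:640],None,fx=2.3,fy=2.2)[:,:,::-1])
E
```

```text
time_s: 2.57
eef_pos: [568.4, 372.0, 76.6]
ee_rot: [0.707, -0.003, 0.707, 0.003]
force: [-2.0, 0.8, 6.7]
grip_width: 0.503
t 2.57 pos [568.4 372.   76.6] jawyaw 0.009 toolx [-0. -0. -1.] grip 43.0 F [-2.   0.8  6.7] q [ 0.41  0.79  1.14 -0.    1.21  0.4 ]
linear [-0.611 -0.004  0.   ] rot [ 0.018 -0.     0.001] dist 183.4
```

View pics/s2.png

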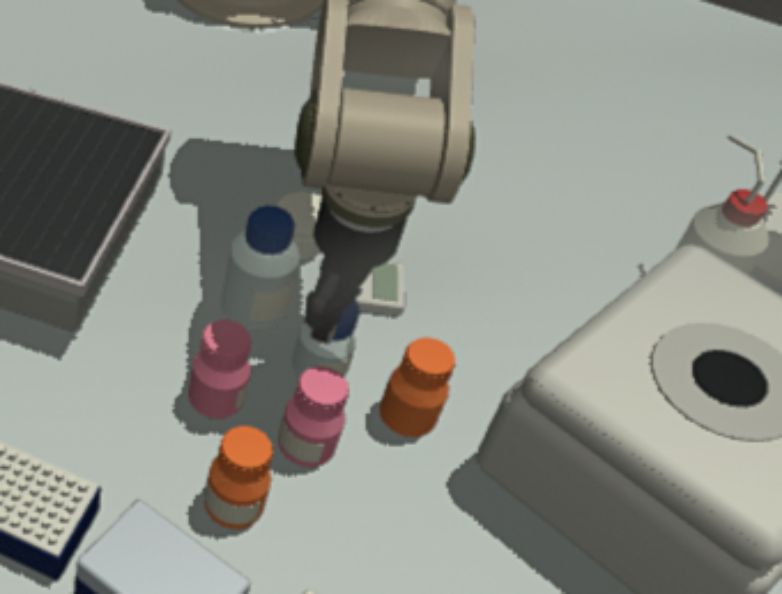

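```bash
python3 -m jog '[{"linear":[-0.02,0,0],"rotation":[0,0,0],"grip":40},{"linear":[-0.05,0,0],"rotation":[0,0,0],"grip":40},{"linear":[-0.1,0,0],"rotation":[0,0,0],"grip":40},{"linear":[-0.17,0,0],"rotation":[0,0,0],"grip":40},{"linear":[-0.24,0,0],"rotation":[0,0,0],"grip":40},{"linear":[-0.31,0,0],"rotation":[0,0,0],"grip":40},{"linear":[-0.38,0,0],"rotation":[0,0,0],"grip":40},{"linear":[-0.45,0,0],"rotation":[0,0,0],"grip":40},{"linear":[-0.52,0,0],"rotation":[0,0,0],"grip":40},{"linear":[-0.59,0,0],"rotation":[0,0,0],"grip":40},{"linear":[-0.62,0,0],"rotation":[0,0,0],"grip":40},{"linear":[-0.62,0,0],"rotation":[0,0,0],"grip":40}]'; python3 - <<'E'
from h import *
plan([565.2,89.8,260],0.0)
p,d=capture("scene");cv2.imwrite("pics/s3.png",cv2.resize(p[150:420,300:640],None,fx=2.3,fy=2.2)[:,:,::-1])
E
```

```text
time_s: 3.62
eef_pos: [568.9, 372.3, 265.6]
ee_rot: [0.709, -0.003, 0.706, 0.004]
force: [-0.1, 0.4, -2.6]
grip_width: 0.501
t 3.62 pos [568.9 372.3 265.6] jawyaw 0.009 toolx [ 0.004  0.002 -1.   ] grip 42.8 F [-0.1  0.4 -2.6] q [ 0.41  0.66  0.88 -0.    1.6   0.4 ]
linear [ 0.017 -0.942 -0.021] rot [ 0.018  0.009 -0.003] dist 282.6
```

View pics/s3.png

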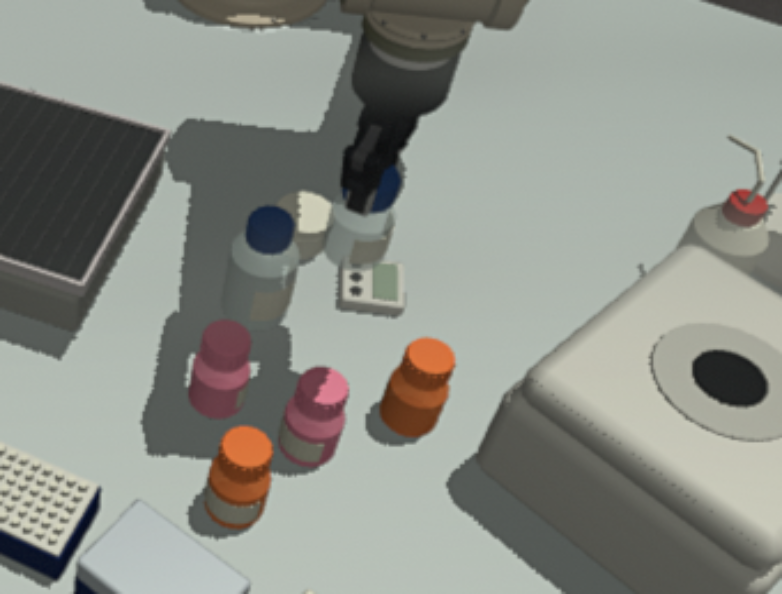

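Bottle A is lifted upright at (365,215) and clear. Now I carry it over the tall bottle, whose top is at 142 mm; A's underside is at about 189 mm.

```bash
python3 -m jog '[{"linear":[0,-0.02,0],"rotation":[0,0,0],"grip":40},{"linear":[0,-0.07,0],"rotation":[0,0,0],"grip":40},{"linear":[0,-0.14,0],"rotation":[0,0,0],"grip":40},{"linear":[0,-0.22,0],"rotation":[0,0.01,0],"grip":40},{"linear":[0,-0.3,-0.01],"rotation":[0,0.01,0],"grip":40},{"linear":[0,-0.38,-0.01],"rotation":[0,0.01,0],"grip":40},{"linear":[0,-0.46,-0.01],"rotation":[0,0.01,0],"grip":40},{"linear":[0,-0.54,-0.01],"rotation":[0,0.01,0],"grip":40},{"linear":[0,-0.62,-0.02],"rotation":[0,0.01,0],"grip":40},{"linear":[0,-0.7,-0.02],"rotation":[0,0.01,0],"grip":40},{"linear":[0,-0.78,-0.02],"rotation":[0,0.01,0],"grip":40},{"linear":[0,-0.85,-0.02],"rotation":[0,0.01,0],"grip":40},{"linear":[0,-0.91,-0.02],"rotation":[0,0.01,0],"grip":40},{"linear":[0.01,-0.94,-0.02],"rotation":[0,0.01,0],"grip":40},{"linear":[0.01,-0.942,-0.021],"rotation":[0,0.01,0],"grip":40},{"linear":[0.01,-0.942,-0.021],"rotation":[0,0.01,0],"grip":40}]'; python3 - <<'E'
from h import *
plan([565.2,89.8,176.6],0.0)
for n in("scene","top"):
    p,d=capture(n);P=pts(n,d);np.savez(f"pics/{n}4.npz",p=p,d=d)
p,d=capture("scene");cv2.imwrite("pics/s4.png",cv2.resize(p[100:340,150:490],None,fx=2.3,fy=2.3)[:,:,::-1])
E
```

```text
time_s: 5.0
eef_pos: [564.4, 89.6, 259.3]
ee_rot: [0.705, -0.003, 0.709, 0.003]
force: [0.6, 0.6, -1.7]
grip_width: 0.507
t 5.0 pos [564.4  89.6 259.3] jawyaw 0.009 toolx [-0.005  0.001 -1.   ] grip 43.3 F [ 0.6  0.6 -1.7] q [-0.05  0.4   1.3   0.    1.45 -0.06]
linear [0.276 0.    0.004] rot [ 0.017 -0.011 -0.001] dist 82.7
```

View pics/s4.png

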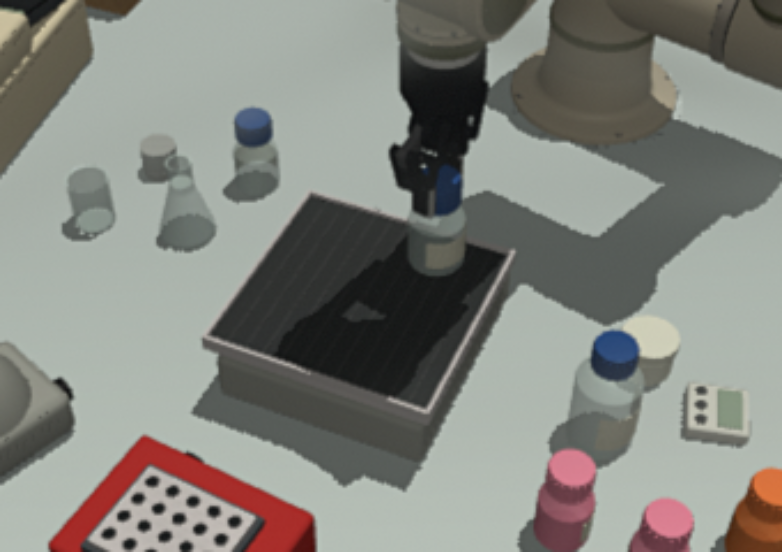

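Bottle A hangs over the left part of the platform at (435,240). I lower it, slowly at the end.

```bash
python3 -m jog '[{"linear":[0.04,0,0.004],"rotation":[0,-0.01,0],"grip":40},{"linear":[0.09,0,0.004],"rotation":[0,-0.01,0],"grip":40},{"linear":[0.14,0,0.004],"rotation":[0,-0.01,0],"grip":40},{"linear":[0.19,0,0.004],"rotation":[0,-0.01,0],"grip":40},{"linear":[0.22,0,0.004],"rotation":[0,-0.01,0],"grip":40},{"linear":[0.24,0,0.004],"rotation":[0,-0.01,0],"grip":40},{"linear":[0.25,0,0.004],"rotation":[0,-0.01,0],"grip":40},{"linear":[0.258,0,0.004],"rotation":[0,-0.01,0],"grip":40},{"linear":[0.264,0,0.004],"rotation":[0,-0.01,0],"grip":40},{"linear":[0.268,0,0.004],"rotation":[0,-0.01,0],"grip":40},{"linear":[0.268,0,0.004],"rotation":[0,-0.01,0],"grip":40}]'; python3 -c "
from h import *
plan([565.2,89.8,176],0.0)"
```

```text
time_s: 6.07
eef_pos: [565.6, 90.5, 179.8]
ee_rot: [0.708, -0.003, 0.707, 0.004]
force: [-0.3, 0.4, -1.9]
grip_width: 0.504
t 6.07 pos [565.6  90.5 179.8] jawyaw 0.01 toolx [ 0.001  0.    -1.   ] grip 43.1 F [-0.3  0.4 -1.9] q [-0.05  0.46  1.43  0.    1.26 -0.06]
linear [ 0.013 -0.002 -0.002] rot [ 0.021  0.003 -0.001] dist 3.9
```

```bash
python3 -m jog '[{"linear":[0.004,-0.002,-0.001],"rotation":[0,0,0],"grip":40},{"linear":[0.008,-0.002,-0.001],"rotation":[0,0,0],"grip":40},{"linear":[0.011,-0.002,-0.001],"rotation":[0,0,0],"grip":40},{"linear":[0.011,-0.002,-0.001],"rotation":[0,0,0],"grip":40}]'; python3 -c "
from h import *
plan([565.2,89.8,176],0.0)"
```

```text
time_s: 6.4
eef_pos: [565.4, 89.9, 176.6]
ee_rot: [0.708, -0.003, 0.706, 0.004]
force: [-0.0, -0.2, -1.4]
grip_width: 0.504
t 6.4 pos [565.4  89.9 176.6] jawyaw 0.01 toolx [ 0.002  0.    -1.   ] grip 43.1 F [-0.  -0.2 -1.4] q [-0.05  0.46  1.43  0.    1.25 -0.06]
linear [ 0.002 -0.    -0.001] rot [ 0.02   0.004 -0.001] dist 0.7
```

```bash
python3 -m jog '[{"linear":[0.003,0,0],"rotation":[0,0,0],"grip":40},{"linear":[0.006,0,0],"rotation":[0,0,0],"grip":40},{"linear":[0.006,0,0],"rotation":[0,0,0],"grip":40}]'; python3 -c "
from h import *
plan([565.2,89.8,176],0.0)"
```

```text
time_s: 6.65
eef_pos: [565.5, 90.0, 176.5]
ee_rot: [0.708, -0.004, 0.706, 0.004]
force: [-5.1, 0.4, 10.7]
grip_width: 0.505
t 6.65 pos [565.5  90.  176.5] jawyaw 0.01 toolx [ 0.003  0.    -1.   ] grip 43.1 F [-5.1  0.4 10.7] q [-0.05  0.46  1.43  0.    1.25 -0.06]
linear [ 0.002 -0.001 -0.001] rot [ 0.021  0.006 -0.001] dist 0.6
```

Contact is made at +10 N. I release and rise.

```bash
python3 -m jog '[{"linear":[-0.003,0,0],"rotation":[0,0,0],"grip":44},{"linear":[-0.003,0,0],"rotation":[0,0,0],"grip":47},{"linear":[-0.003,0,0],"rotation":[0,0,0],"grip":52},{"linear":[-0.003,0,0],"rotation":[0,0,0],"grip":58},{"linear":[-0.003,0,0],"rotation":[0,0,0],"grip":64},{"linear":[-0.003,0,0],"rotation":[0,0,0],"grip":64},{"linear":[-0.05,0,0],"rotation":[0,0,0],"grip":64},{"linear":[-0.12,0,0],"rotation":[0,0,0],"grip":64},{"linear":[-0.22,0,0],"rotation":[0,0,0],"grip":64},{"linear":[-0.34,0,0],"rotation":[0,0,0],"grip":64},{"linear":[-0.4,0,0],"rotation":[0,0,0],"grip":64},{"linear":[-0.4,0,0],"rotation":[0,0,0],"grip":64}]'; python3 - <<'E'
from h import *
plan([527.3,-282.7,295],0.0)
p,d=capture("scene");cv2.imwrite("pics/s5.png",cv2.resize(p[100:340,150:490],None,fx=2.3,fy=2.3)[:,:,::-1])
E
```

```text
time_s: 7.65
eef_pos: [566.3, 89.9, 301.1]
ee_rot: [0.711, -0.004, 0.703, 0.004]
force: [-0.7, -0.3, 0.6]
grip_width: 0.746
t 7.65 pos [566.3  89.9 301.1] jawyaw 0.01 toolx [ 0.011 -0.    -1.   ] grip 63.7 F [-0.7 -0.3  0.6] q [-0.05  0.38  1.23  0.    1.53 -0.06]
linear [ 0.019 -1.241 -0.143] rot [0.021 0.022 0.   ] dist 374.7
```

View pics/s5.png

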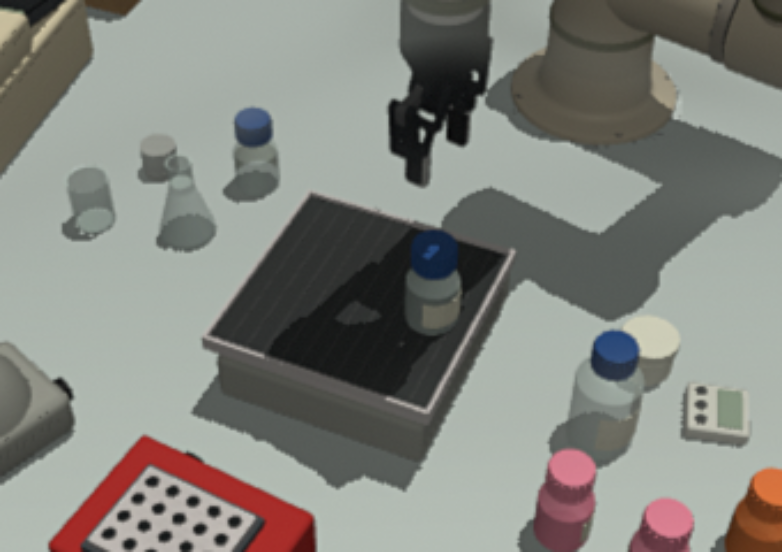

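Bottle A stands upright on the left of the mat at (433,290). Next I go to the flask.

```bash
python3 -m jog '[{"linear":[0,-0.1,0],"rotation":[0,0.02,0],"grip":58},{"linear":[0,-0.22,-0.02],"rotation":[0,0.02,0],"grip":58},{"linear":[0,-0.34,-0.04],"rotation":[0,0.02,0],"grip":58},{"linear":[0,-0.46,-0.05],"rotation":[0,0.02,0],"grip":58},{"linear":[0,-0.58,-0.06],"rotation":[0,0.02,0],"grip":58},{"linear":[0,-0.7,-0.08],"rotation":[0,0.02,0],"grip":58},{"linear":[0,-0.82,-0.1],"rotation":[0,0.02,0],"grip":58},{"linear":[0,-0.92,-0.12],"rotation":[0,0.02,0],"grip":58},{"linear":[0,-1,-0.14],"rotation":[0.02,0.02,0],"grip":58}]'; python3 - <<'E'
from h import *
plan([527.3,-282.7,190],0.0)
p,d=capture("top");P=pts("top",d)
m=(np.abs(P[...,0]-566)<45)&(np.abs(P[...,1]-90)<45)&(P[...,2]>199)&(P[...,2]<215);v,u=np.nonzero(m)
A=ray("top",u.mean(),v.mean(),205);print("A",A,m.sum(),P[m].mean(0))
c=np.array([578.5,13]);e=A[:2]-c;s=.171;print("platform frame",e@[np.cos(s),np.sin(s)],e@[-np.sin(s),np.cos(s)])
cv2.imwrite("pics/t6.png",cv2.resize(p[140:340,220:540],None,fx=2.4,fy=2.4)[:,:,::-1])
E
```

```text
time_s: 8.45
eef_pos: [525.9, -212.7, 296.2]
ee_rot: [0.705, 0.001, 0.709, 0.0]
force: [0.4, 0.4, 0.1]
grip_width: 0.681
t 8.45 pos [ 525.9 -212.7  296.2] jawyaw -0.001 toolx [-0.005  0.001 -1.   ] grip 58.2 F [0.4 0.4 0.1] q [-0.59  0.38  1.24 -0.    1.53 -0.59]
linear [ 0.354 -0.234  0.007] rot [-0.002 -0.011 -0.003] dist 127.2
A [565.77763341  89.04637698 205.        ] 397 [565.81802266  89.06397959 204.67461862]
platform frame 0.403836361747774 77.10218531284129
```

View pics/t6.png

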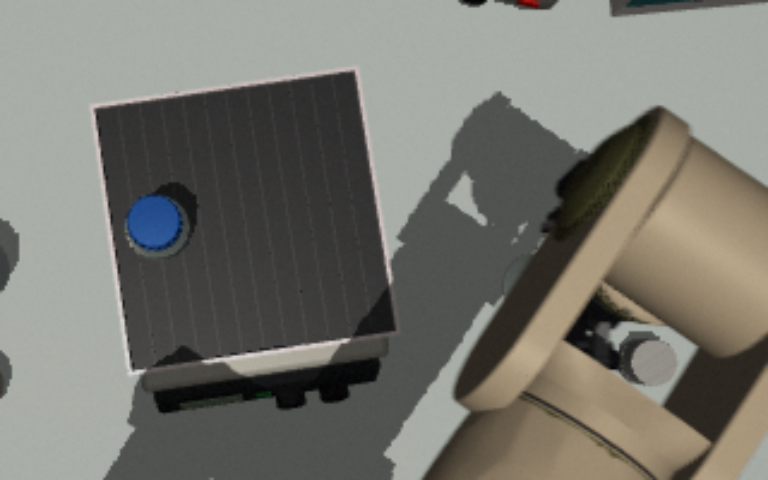

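Bottle A measures 0.4 mm off the middle line and 77.1 mm to the left, which is good. Now the flask.

```bash
python3 -m jog '[{"linear":[0,-0.08,0.002],"rotation":[0,-0.01,0],"grip":58},{"linear":[0,-0.16,0.002],"rotation":[0,-0.01,0],"grip":58},{"linear":[0,-0.22,0.002],"rotation":[0,-0.01,0],"grip":58},{"linear":[0.02,-0.233,0.002],"rotation":[0,-0.01,0],"grip":58},{"linear":[0.1,-0.233,0.002],"rotation":[0,-0.01,0],"grip":58},{"linear":[0.2,-0.233,0.002],"rotation":[0,-0.01,0],"grip":58},{"linear":[0.3,-0.233,0.002],"rotation":[0,-0.01,0],"grip":58},{"linear":[0.4,-0.233,0.002],"rotation":[0,-0.01,0],"grip":58},{"linear":[0.45,-0.233,0.002],"rotation":[0,-0.01,0],"grip":58},{"linear":[0.45,-0.233,0.002],"rotation":[0,-0.01,0],"grip":58}]'; python3 - <<'E'
from h import *
plan([526.5,-282.5,77],0.0)
p,d=capture("scene");cv2.imwrite("pics/s7.png",cv2.resize(p[80:250,140:340],None,fx=3.5,fy=3.5,interpolation=cv2.INTER_CUBIC)[:,:,::-1])
E
```

```text
time_s: 9.33
eef_pos: [522.8, -283.6, 156.0]
ee_rot: [0.704, 0.004, 0.71, 0.001]
force: [0.4, 0.3, -0.0]
grip_width: 0.681
t 9.33 pos [ 522.8 -283.6  156. ] jawyaw -0.004 toolx [-0.008  0.006 -1.   ] grip 58.1 F [ 0.4  0.3 -0. ] q [-0.69  0.53  1.37 -0.    1.24 -0.69]
linear [0.263 0.002 0.014] rot [-0.009 -0.016 -0.012] dist 79.1
```

View pics/s7.png

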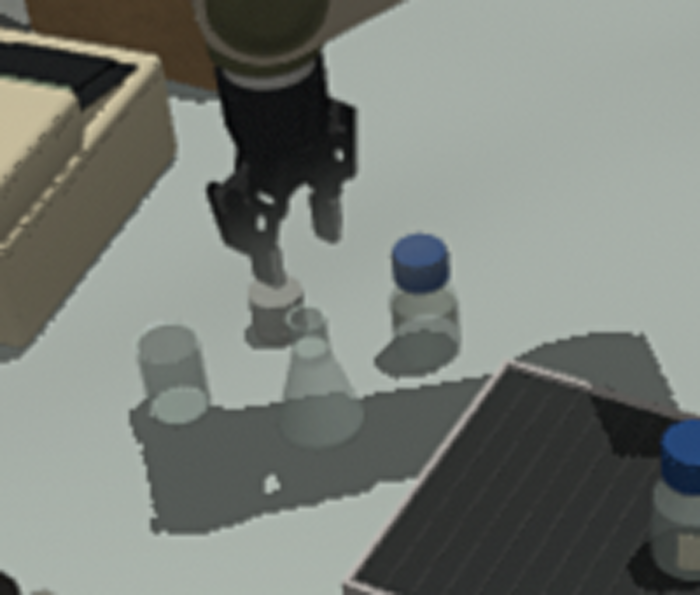

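The fingers straddle the line above the flask mouth at (307,315). I descend and close.

```bash
python3 -m jog '[{"linear":[0.02,0.002,0.014],"rotation":[0,-0.016,-0.012],"grip":58},{"linear":[0.08,0.002,0.014],"rotation":[0,-0.016,-0.012],"grip":58},{"linear":[0.15,0.002,0.014],"rotation":[0,-0.016,-0.012],"grip":58},{"linear":[0.21,0.002,0.014],"rotation":[0,-0.016,-0.012],"grip":58},{"linear":[0.25,0.002,0.014],"rotation":[0,-0.016,-0.012],"grip":58},{"linear":[0.263,0.002,0.014],"rotation":[0,-0.016,-0.012],"grip":52},{"linear":[0.263,0.002,0.014],"rotation":[0,-0.016,-0.012],"grip":46},{"linear":[0.263,0.002,0.014],"rotation":[0,-0.016,-0.012],"grip":40},{"linear":[0.263,0.002,0.014],"rotation":[0,-0.016,-0.012],"grip":35},{"linear":[0.263,0.002,0.014],"rotation":[0,-0.016,-0.012],"grip":31},{"linear":[0.263,0.002,0.014],"rotation":[0,-0.016,-0.012],"grip":27},{"linear":[0.263,0.002,0.014],"rotation":[0,-0.016,-0.012],"grip":24},{"linear":[0.263,0.002,0.014],"rotation":[0,-0.016,-0.012],"grip":24},{"linear":[0.263,0.002,0.014],"rotation":[0,-0.016,-0.012],"grip":24},{"linear":[0.263,0.002,0.014],"rotation":[0,-0.016,-0.012],"grip":24}]' 30; python3 - <<'E'
from h import *
plan([526.5,-282.5,270],0.0)
p,d=capture("scene");cv2.imwrite("pics/s8.png",cv2.resize(p[80:250,140:340],None,fx=3.5,fy=3.5,interpolation=cv2.INTER_CUBIC)[:,:,::-1])
E
```

```text
time_s: 10.63
eef_pos: [527.8, -283.9, 80.9]
ee_rot: [0.709, 0.0, 0.706, -0.003]
force: [-2.2, 1.1, 6.7]
grip_width: 0.341
t 10.63 pos [ 527.8 -283.9   80.9] jawyaw -0.004 toolx [ 0.004 -0.004 -1.   ] grip 29.1 F [-2.2  1.1  6.7] q [-0.69  0.62  1.44 -0.    1.07 -0.68]
linear [-0.63   0.002 -0.002] rot [-0.009  0.009  0.008] dist 189.1
```

View pics/s8.png

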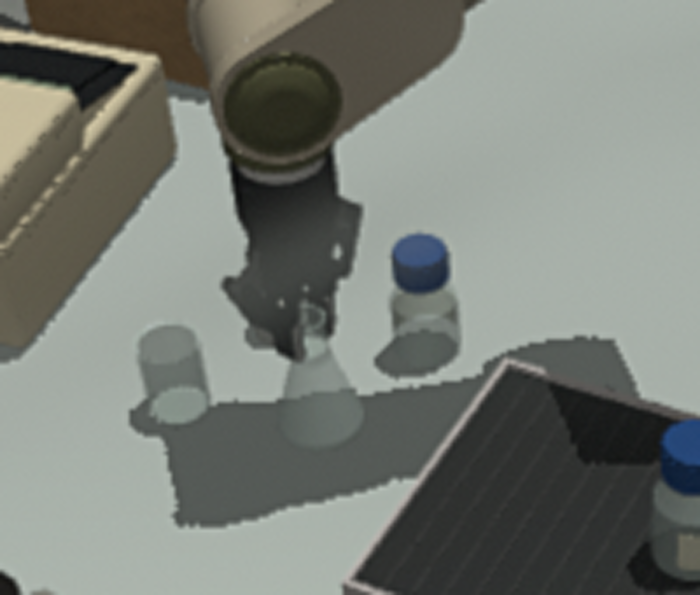

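```bash
python3 -m jog '[{"linear":[-0.01,0,0],"rotation":[0,0,0],"grip":24},{"linear":[-0.03,0,0],"rotation":[0,0,0],"grip":24},{"linear":[-0.07,0,0],"rotation":[0,0,0],"grip":24},{"linear":[-0.13,0,0],"rotation":[0,0,0],"grip":24},{"linear":[-0.19,0,0],"rotation":[0,0,0],"grip":24},{"linear":[-0.26,0,0],"rotation":[0,0,0],"grip":24},{"linear":[-0.33,0,0],"rotation":[0,0,0],"grip":24},{"linear":[-0.4,0,0],"rotation":[0,0,0],"grip":24},{"linear":[-0.46,0,0],"rotation":[0,0,0],"grip":24},{"linear":[-0.5,0,0],"rotation":[0,0,0],"grip":24},{"linear":[-0.5,0,0],"rotation":[0,0,0],"grip":24}]'; python3 - <<'E'
from h import *
plan([579,12.8,231],0.0)
p,d=capture("scene");cv2.imwrite("pics/s9.png",cv2.resize(p[80:250,140:340],None,fx=3.5,fy=3.5,interpolation=cv2.INTER_CUBIC)[:,:,::-1])
E
```

```text
time_s: 11.6
eef_pos: [527.8, -283.8, 234.7]
ee_rot: [0.71, -0.001, 0.704, -0.004]
force: [0.2, -0.5, -1.7]
grip_width: 0.342
t 11.6 pos [ 527.8 -283.8  234.7] jawyaw -0.004 toolx [ 0.009 -0.008 -1.   ] grip 29.2 F [ 0.2 -0.5 -1.7] q [-0.69  0.47  1.26 -0.    1.4  -0.68]
linear [0.006 0.99  0.166] rot [-0.008  0.018  0.015] dist 301.0
```

View pics/s9.png

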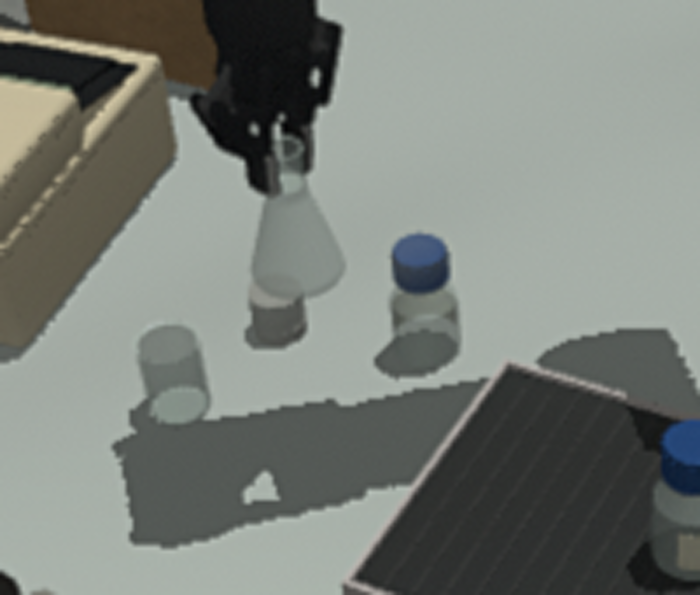

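The flask is held upright by the neck. I carry it to the platform centre.

```bash
python3 -m jog '[{"linear":[0,0.02,0],"rotation":[0,0.02,0.015],"grip":24},{"linear":[0,0.07,0.01],"rotation":[0,0.02,0.015],"grip":24},{"linear":[0,0.14,0.02],"rotation":[0,0.02,0.015],"grip":24},{"linear":[0,0.22,0.04],"rotation":[0,0.02,0.015],"grip":24},{"linear":[0,0.3,0.05],"rotation":[0,0.02,0.015],"grip":24},{"linear":[0,0.38,0.06],"rotation":[0,0.02,0.015],"grip":24},{"linear":[0,0.46,0.08],"rotation":[0,0.02,0.015],"grip":24},{"linear":[0,0.54,0.09],"rotation":[0,0.02,0.015],"grip":24},{"linear":[0,0.62,0.1],"rotation":[0,0.02,0.015],"grip":24},{"linear":[0,0.7,0.12],"rotation":[0,0.02,0.015],"grip":24},{"linear":[0,0.78,0.13],"rotation":[0,0.02,0.015],"grip":24},{"linear":[0,0.86,0.145],"rotation":[0,0.02,0.015],"grip":24},{"linear":[0,0.93,0.155],"rotation":[0,0.02,0.015],"grip":24},{"linear":[0,0.97,0.162],"rotation":[0,0.02,0.015],"grip":24},{"linear":[0,0.99,0.166],"rotation":[0,0.02,0.015],"grip":24},{"linear":[0,0.99,0.166],"rotation":[0,0.02,0.015],"grip":24},{"linear":[0,0.99,0.166],"rotation":[0,0.02,0.015],"grip":24}]'; python3 - <<'E'
from h import *
plan([579,12.8,181],0.0)
p,d=capture("scene");cv2.imwrite("pics/s10.png",cv2.resize(p[100:340,150:490],None,fx=2.3,fy=2.3)[:,:,::-1])
E
```

```text
time_s: 13.07
eef_pos: [578.4, 12.9, 231.0]
ee_rot: [0.706, 0.002, 0.708, -0.001]
force: [-1.1, 0.4, -0.8]
grip_width: 0.34
t 13.07 pos [578.4  12.9 231. ] jawyaw -0.004 toolx [-0.004  0.001 -1.   ] grip 29.0 F [-1.1  0.4 -0.8] q [-0.18  0.43  1.33  0.    1.39 -0.18]
linear [ 0.167 -0.001  0.003] rot [-0.009 -0.008 -0.003] dist 50.0
```

View pics/s10.png

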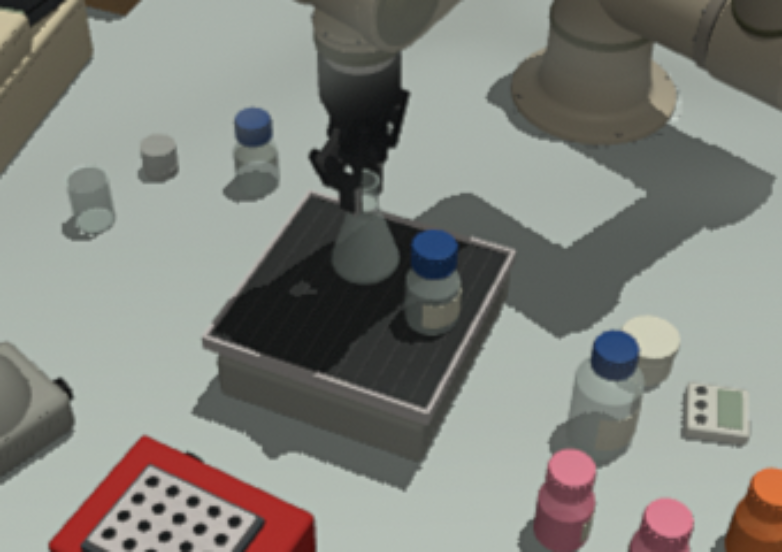

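```bash
python3 -m jog '[{"linear":[0.03,0,0.003],"rotation":[0,-0.008,0],"grip":24},{"linear":[0.07,0,0.003],"rotation":[0,-0.008,0],"grip":24},{"linear":[0.11,0,0.003],"rotation":[0,-0.008,0],"grip":24},{"linear":[0.135,0,0.003],"rotation":[0,-0.008,0],"grip":24},{"linear":[0.147,0,0.003],"rotation":[0,-0.008,0],"grip":24},{"linear":[0.155,0,0.003],"rotation":[0,-0.008,0],"grip":24},{"linear":[0.16,0,0.003],"rotation":[0,-0.008,0],"grip":24},{"linear":[0.164,0,0.003],"rotation":[0,-0.008,0],"grip":24},{"linear":[0.167,0,0.003],"rotation":[0,-0.008,0],"grip":24},{"linear":[0.167,0,0.003],"rotation":[0,-0.008,0],"grip":24}]'; python3 -c "
from h import *
plan([578.7,12.8,180],0.0)"
```

```text
time_s: 13.95
eef_pos: [579.2, 12.6, 181.2]
ee_rot: [0.707, 0.002, 0.707, -0.001]
force: [-0.4, -1.1, -0.9]
grip_width: 0.34
t 13.95 pos [579.2  12.6 181.2] jawyaw -0.005 toolx [ 0.001  0.001 -1.   ] grip 29.0 F [-0.4 -1.1 -0.9] q [-0.18  0.47  1.4   0.    1.27 -0.18]
linear [ 0.004  0.001 -0.002] rot [-0.01   0.002 -0.003] dist 1.3
```

```bash
python3 -m jog '[{"linear":[0.002,0,0],"rotation":[0,0,0],"grip":24},{"linear":[0.004,0,0],"rotation":[0,0,0],"grip":24},{"linear":[0.006,0,0],"rotation":[0,0,0],"grip":24},{"linear":[0.006,0,0],"rotation":[0,0,0],"grip":24}]'; python3 -c "
from h import *
plan([578.7,12.8,180],0.0)"
```

```text
time_s: 14.28
eef_pos: [579.3, 12.7, 181.0]
ee_rot: [0.708, 0.002, 0.706, -0.001]
force: [-4.9, 1.5, 9.6]
grip_width: 0.34
t 14.28 pos [579.3  12.7 181. ] jawyaw -0.005 toolx [ 0.002  0.001 -1.   ] grip 29.0 F [-4.9  1.5  9.6] q [-0.18  0.47  1.4   0.    1.27 -0.18]
linear [ 0.003  0.    -0.002] rot [-0.01   0.005 -0.002] dist 1.2
```

The flask is in contact with the mat. I release and rise.

```bash
python3 -m jog '[{"linear":[-0.002,0,0],"rotation":[0,0,0],"grip":29},{"linear":[-0.003,0,0],"rotation":[0,0,0],"grip":32},{"linear":[-0.003,0,0],"rotation":[0,0,0],"grip":37},{"linear":[-0.003,0,0],"rotation":[0,0,0],"grip":43},{"linear":[-0.003,0,0],"rotation":[0,0,0],"grip":50},{"linear":[-0.003,0,0],"rotation":[0,0,0],"grip":54},{"linear":[-0.003,0,0],"rotation":[0,0,0],"grip":54},{"linear":[-0.05,0,0],"rotation":[0,0,0],"grip":54},{"linear":[-0.12,0,0],"rotation":[0,0,0],"grip":54},{"linear":[-0.22,0,0],"rotation":[0,0,0],"grip":54},{"linear":[-0.33,0,0],"rotation":[0,0,0],"grip":64},{"linear":[-0.38,0,0],"rotation":[0,0,0],"grip":64},{"linear":[-0.38,0,0],"rotation":[0,0,0],"grip":64}]'; python3 - <<'E'
from h import *
plan([456.2,-385.2,200],0.0)
p,d=capture("scene");cv2.imwrite("pics/s11.png",cv2.resize(p[100:340,150:490],None,fx=2.3,fy=2.3)[:,:,::-1])
E
```

```text
time_s: 15.37
eef_pos: [580.1, 12.4, 299.0]
ee_rot: [0.71, 0.002, 0.704, -0.002]
force: [0.4, -0.4, 0.9]
grip_width: 0.749
t 15.37 pos [580.1  12.4 299. ] jawyaw -0.005 toolx [ 0.009 -0.    -1.   ] grip 63.9 F [ 0.4 -0.4  0.9] q [-0.18  0.4   1.21  0.    1.53 -0.18]
linear [ 0.326 -1.327 -0.41 ] rot [-0.009  0.019  0.   ] dist 428.1
```

View pics/s11.png

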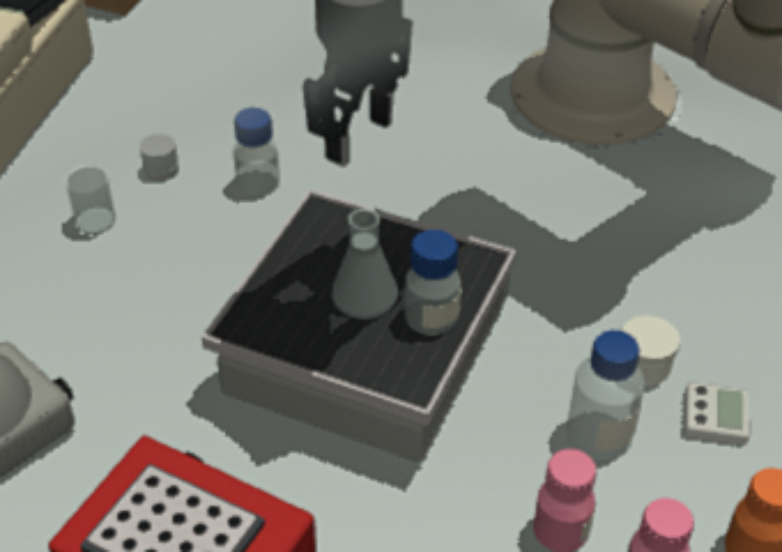

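The flask stands upright mid-platform at (365,265). Next the cap.

```bash
python3 -m jog '[{"linear":[0,-0.1,-0.03],"rotation":[0,0.02,0],"grip":66},{"linear":[0,-0.22,-0.07],"rotation":[0,0.02,0],"grip":66},{"linear":[0,-0.34,-0.1],"rotation":[0,0.02,0],"grip":66},{"linear":[0,-0.46,-0.14],"rotation":[0,0.02,0],"grip":66},{"linear":[0,-0.58,-0.18],"rotation":[0,0.02,0],"grip":66},{"linear":[0,-0.7,-0.22],"rotation":[0,0.02,0],"grip":66},{"linear":[0.02,-0.82,-0.26],"rotation":[0,0.02,0],"grip":66},{"linear":[0.06,-0.92,-0.3],"rotation":[0,0.02,0],"grip":66},{"linear":[0.1,-1,-0.34],"rotation":[0,0.02,0],"grip":66},{"linear":[0.15,-1,-0.38],"rotation":[0,0.02,0],"grip":66},{"linear":[0.2,-1,-0.41],"rotation":[0,0.02,0],"grip":66}]'; python3 - <<'E'
from h import *
plan([456.2,-385.2,120],0.0)
p,d=capture("top")
cv2.imwrite("pics/t12.png",cv2.resize(p[140:340,220:540],None,fx=2.4,fy=2.4)[:,:,::-1])
cv2.imwrite("pics/t12b.png",cv2.resize(p[195:255,295:355],None,fx=10,fy=10,interpolation=cv2.INTER_CUBIC)[:,:,::-1])
E
```

```text
time_s: 16.33
eef_pos: [453.8, -287.7, 233.0]
ee_rot: [0.705, 0.003, 0.71, -0.002]
force: [1.0, -0.0, 0.1]
grip_width: 0.774
t 16.33 pos [ 453.8 -287.7  233. ] jawyaw -0.007 toolx [-0.007  0.003 -1.   ] grip 66.1 F [ 1.  -0.   0.1] q [-0.78  0.34  1.45 -0.    1.35 -0.77]
linear [ 0.376 -0.326  0.013] rot [-0.014 -0.014 -0.005] dist 149.2
```

View pics/t12b.png

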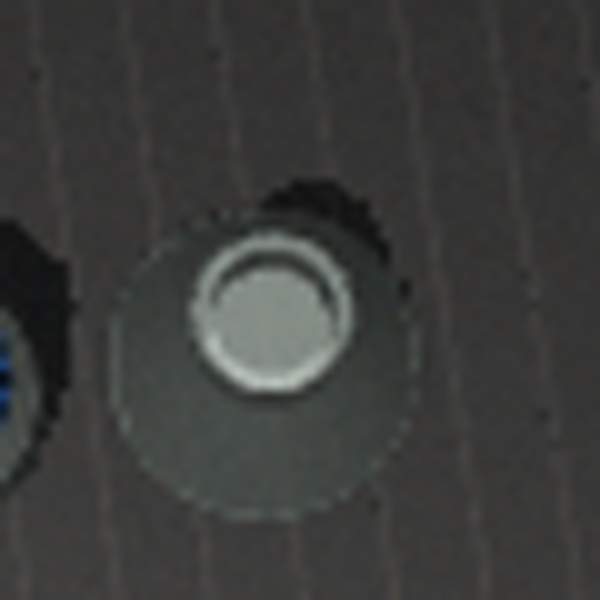

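The mouth ring is centred at crop (273,313) and the base ring at (265,365). I convert these to positions and move over the cap.

```bash
python3 -c "
from h import *
print('mouth',ray('top',321.85,225.85,210),'base',ray('top',321.05,231.05,100))"
python3 -m jog '[{"linear":[0,-0.08,0.01],"rotation":[0,-0.014,0],"grip":66},{"linear":[0,-0.17,0.01],"rotation":[0,-0.014,0],"grip":66},{"linear":[0,-0.26,0.01],"rotation":[0,-0.014,0],"grip":66},{"linear":[0.03,-0.32,0.01],"rotation":[0,-0.014,0],"grip":66},{"linear":[0.1,-0.326,0.01],"rotation":[0,-0.014,0],"grip":66},{"linear":[0.2,-0.326,0.01],"rotation":[0,-0.014,0],"grip":66},{"linear":[0.3,-0.326,0.01],"rotation":[0,-0.014,0],"grip":66},{"linear":[0.37,-0.326,0.01],"rotation":[0,-0.014,0],"grip":66},{"linear":[0.47,-0.326,0.01],"rotation":[0,-0.014,0],"grip":66},{"linear":[0.47,-0.326,0.01],"rotation":[0,-0.014,0],"grip":66}]' 20; python3 - <<'E'
from h import *
plan([456.2,-385.2,12],0.0)
p,d=capture("scene");cv2.imwrite("pics/s13.png",cv2.resize(p[80:250,140:340],None,fx=3.5,fy=3.5,interpolation=cv2.INTER_CUBIC)[:,:,::-1])
E
```

```text
mouth [578.64130272  14.30576371 210.        ] base [579.1011844   13.96285555 100.        ]
time_s: 17.22
eef_pos: [451.3, -380.6, 82.6]
ee_rot: [0.703, 0.007, 0.711, 0.003]
force: [-0.3, 0.5, -1.8]
grip_width: 0.77
t 17.22 pos [ 451.3 -380.6   82.6] jawyaw -0.006 toolx [-0.011  0.015 -1.   ] grip 65.7 F [-0.3  0.5 -1.8] q [-0.9   0.61  1.45  0.    1.09 -0.89]
linear [ 0.235 -0.019  0.019] rot [-0.013 -0.021 -0.029] dist 71.0
```

View pics/s13.png

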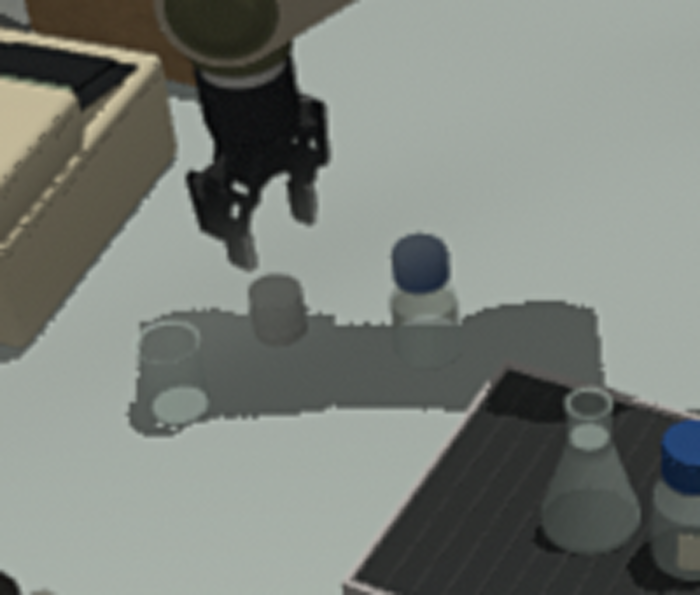

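The gripper is in line over the cap at (275,305). I correct the offset, descend to TCP z of about 8 mm and close.

```bash
python3 -m jog '[{"linear":[0.02,-0.019,0.019],"rotation":[0,-0.021,-0.029],"grip":66},{"linear":[0.08,-0.019,0.019],"rotation":[0,-0.021,-0.029],"grip":66},{"linear":[0.14,-0.019,0.019],"rotation":[0,-0.021,-0.029],"grip":66},{"linear":[0.19,-0.019,0.019],"rotation":[0,-0.021,-0.029],"grip":66},{"linear":[0.22,-0.019,0.019],"rotation":[0,-0.021,-0.029],"grip":66},{"linear":[0.24,-0.019,0.019],"rotation":[0,-0.021,-0.029],"grip":62},{"linear":[0.248,-0.019,0.019],"rotation":[0,-0.021,-0.029],"grip":57},{"linear":[0.248,-0.019,0.019],"rotation":[0,-0.021,-0.029],"grip":53},{"linear":[0.248,-0.019,0.019],"rotation":[0,-0.021,-0.029],"grip":49},{"linear":[0.248,-0.019,0.019],"rotation":[0,-0.021,-0.029],"grip":46},{"linear":[0.248,-0.019,0.019],"rotation":[0,-0.021,-0.029],"grip":43},{"linear":[0.248,-0.019,0.019],"rotation":[0,-0.021,-0.029],"grip":40},{"linear":[0.248,-0.019,0.019],"rotation":[0,-0.021,-0.029],"grip":40},{"linear":[0.248,-0.019,0.019],"rotation":[0,-0.021,-0.029],"grip":40}]' 20; python3 - <<'E'
from h import *
plan([456.2,-385.2,150],0.0)
p,d=capture("scene");cv2.imwrite("pics/s14.png",cv2.resize(p[80:250,140:340],None,fx=3.5,fy=3.5,interpolation=cv2.INTER_CUBIC)[:,:,::-1])
E
```

```text
time_s: 18.43
eef_pos: [457.8, -387.0, 12.4]
ee_rot: [0.708, 0.001, 0.706, -0.004]
force: [-0.6, -0.0, 6.0]
grip_width: 0.528
t 18.43 pos [ 457.8 -387.    12.4] jawyaw -0.006 toolx [ 0.004 -0.005 -1.   ] grip 45.1 F [-0.6 -0.   6. ] q [-0.9   0.72  1.48 -0.    0.94 -0.89]
linear [-0.459  0.004 -0.004] rot [-0.013  0.007  0.009] dist 137.6
```

View pics/s14.png

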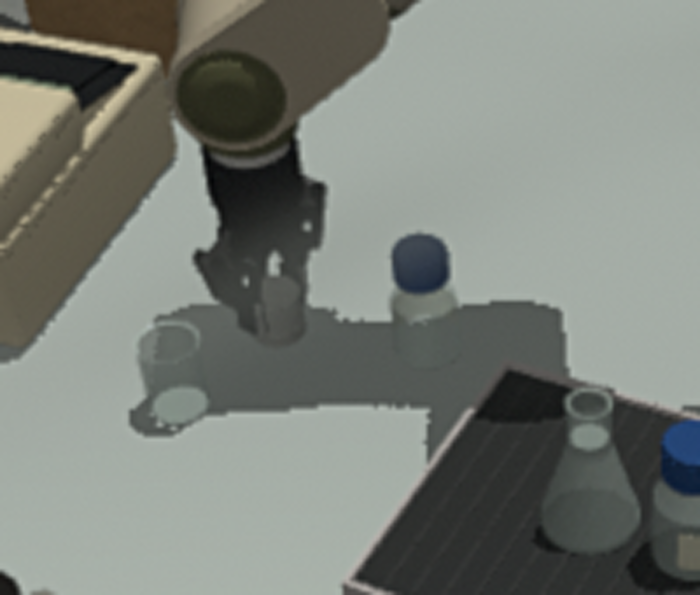

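The cap is gripped at 45.1 mm. I lift it.

```bash
python3 -m jog '[{"linear":[-0.01,0,0],"rotation":[0,0,0],"grip":40},{"linear":[-0.04,0,0],"rotation":[0,0,0],"grip":40},{"linear":[-0.1,0,0],"rotation":[0,0,0],"grip":40},{"linear":[-0.17,0,0],"rotation":[0,0,0],"grip":40},{"linear":[-0.25,0,0],"rotation":[0,0,0],"grip":40},{"linear":[-0.33,0,0],"rotation":[0,0,0],"grip":40},{"linear":[-0.41,0,0],"rotation":[0,0,0],"grip":40},{"linear":[-0.49,0,0],"rotation":[0,0,0],"grip":40},{"linear":[-0.57,0,0],"rotation":[0,0,0],"grip":40},{"linear":[-0.65,0,0],"rotation":[0,0,0],"grip":40},{"linear":[-0.73,0,0],"rotation":[0,0,0],"grip":40},{"linear":[-0.79,0,0],"rotation":[0,0,0],"grip":40},{"linear":[-0.82,0,0],"rotation":[0,0,0],"grip":40},{"linear":[-0.82,0,0],"rotation":[0,0,0],"grip":40}]'; python3 - <<'E'
from h import *
plan([579,13,258],0.0)
p,d=capture("scene");cv2.imwrite("pics/s15.png",cv2.resize(p[40:250,140:340],None,fx=2.8,fy=2.8,interpolation=cv2.INTER_CUBIC)[:,:,::-1])
E
```

```text
time_s: 19.65
eef_pos: [457.2, -386.3, 260.7]
ee_rot: [0.709, -0.0, 0.705, -0.005]
force: [0.4, 0.1, -1.5]
grip_width: 0.522
t 19.65 pos [ 457.2 -386.3  260.7] jawyaw -0.006 toolx [ 0.006 -0.008 -1.   ] grip 44.6 F [ 0.4  0.1 -1.5] q [-0.9   0.46  1.22 -0.    1.46 -0.89]
linear [1.000e-03 1.333e+00 3.980e-01] rot [-0.013  0.012  0.015] dist 417.5
```

View pics/s15.png

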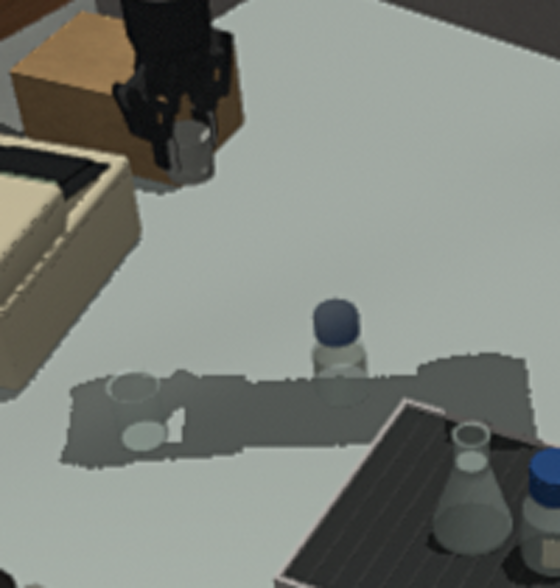

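```bash
python3 -m jog '[{"linear":[0,0.03,0.01],"rotation":[0,0.012,0.015],"grip":40},{"linear":[0,0.1,0.03],"rotation":[0,0.012,0.015],"grip":40},{"linear":[0,0.19,0.055],"rotation":[0,0.012,0.015],"grip":40},{"linear":[0,0.28,0.08],"rotation":[0,0.012,0.015],"grip":40},{"linear":[0,0.37,0.11],"rotation":[0,0.012,0.015],"grip":40},{"linear":[0,0.46,0.14],"rotation":[0,0.012,0.015],"grip":40},{"linear":[0,0.55,0.17],"rotation":[0,0.012,0.015],"grip":40},{"linear":[0,0.64,0.2],"rotation":[0,0.012,0.015],"grip":40},{"linear":[0,0.73,0.23],"rotation":[0,0.012,0.015],"grip":40},{"linear":[0,0.82,0.26],"rotation":[0,0.012,0.015],"grip":40},{"linear":[0,0.91,0.3],"rotation":[0,0.012,0.015],"grip":40},{"linear":[0,0.98,0.35],"rotation":[0,0.012,0.015],"grip":40},{"linear":[0,1,0.38],"rotation":[0,0.012,0.015],"grip":40},{"linear":[0,1,0.398],"rotation":[0,0.012,0.015],"grip":40}]'; python3 -c "
from h import *
plan([579,13,258],0.0)"
```

```text
time_s: 20.87
eef_pos: [578.4, -84.2, 256.2]
ee_rot: [0.706, 0.002, 0.709, 0.0]
force: [-0.3, 0.2, -0.9]
grip_width: 0.518
t 20.87 pos [578.4 -84.2 256.2] jawyaw -0.003 toolx [-0.004  0.004 -1.   ] grip 44.3 F [-0.3  0.2 -0.9] q [-0.35  0.43  1.26  0.    1.45 -0.34]
linear [-0.005  0.324  0.001] rot [-0.007 -0.009 -0.007] dist 97.2
```

```bash
python3 -m jog '[{"linear":[-0.004,0.04,0.001],"rotation":[0,-0.009,-0.007],"grip":40},{"linear":[-0.004,0.11,0.001],"rotation":[0,-0.009,-0.007],"grip":40},{"linear":[-0.004,0.18,0.001],"rotation":[0,-0.009,-0.007],"grip":40},{"linear":[-0.004,0.24,0.001],"rotation":[0,-0.009,-0.007],"grip":40},{"linear":[-0.004,0.29,0.001],"rotation":[0,-0.009,-0.007],"grip":40},{"linear":[-0.004,0.32,0.001],"rotation":[0,-0.009,-0.007],"grip":40},{"linear":[-0.004,0.324,0.001],"rotation":[0,-0.009,-0.007],"grip":40},{"linear":[-0.004,0.324,0.001],"rotation":[0,-0.009,-0.007],"grip":40},{"linear":[-0.004,0.324,0.001],"rotation":[0,-0.009,-0.007],"grip":40}]'; python3 - <<'E'
from h import *
plan([579,13,184],0.0)
p,d=capture("scene");cv2.imwrite("pics/s16.png",cv2.resize(p[100:270,220:420],None,fx=3.5,fy=3.5,interpolation=cv2.INTER_CUBIC)[:,:,::-1])
E
```

```text
time_s: 21.62
eef_pos: [579.0, 12.2, 257.5]
ee_rot: [0.707, 0.001, 0.707, -0.002]
force: [0.6, -0.1, -1.0]
grip_width: 0.525
t 21.62 pos [579.   12.2 257.5] jawyaw -0.004 toolx [-0. -0. -1.] grip 44.9 F [ 0.6 -0.1 -1. ] q [-0.18  0.42  1.28 -0.    1.44 -0.18]
linear [0.245 0.003 0.   ] rot [-0.008 -0.001  0.   ] dist 73.5
```

View pics/s16.png

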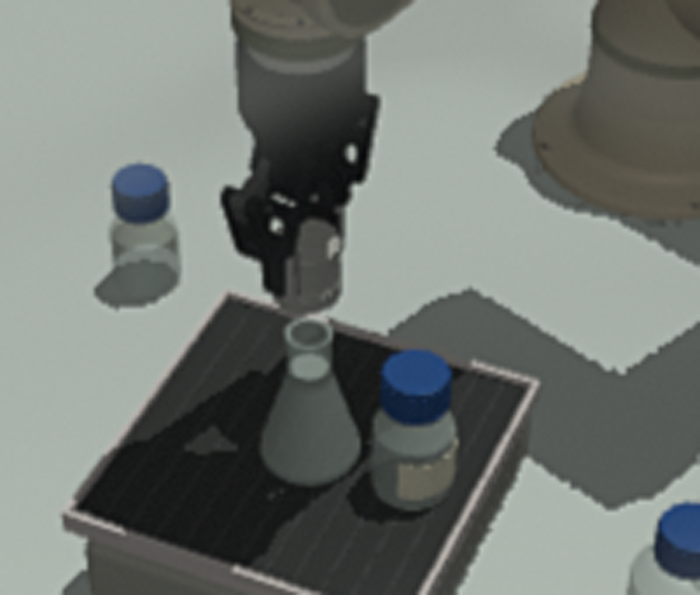

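The cap hangs above the mouth. I compare its rim, at about (310,292), and the mouth, at about (309,333), with projected positions.

```bash
python3 - <<'E'
from h import *
f=lambda P:((proj("scene",P)-[220,100]+.5)*3.5-.5).round(1)
print("rim pred",f([579,13.5,245.1]),"mouth pred",f([579,14,210]),"5mm y",f([579,19,210])-f([579,14,210]),"5mm x",f([584,14,210])-f([579,14,210]))
p,d=capture("scene");cv2.imwrite("pics/s17.png",cv2.resize(p[155:205,285:335],None,fx=12,fy=12,interpolation=cv2.INTER_CUBIC)[:,:,::-1])
g=lambda P:((proj("scene",P)-[285,155]+.5)*12-.5).round(1)
print(g([579,13.5,245.1]),g([579,14,210]))
E
```

```text
rim pred [305.6 291.5] mouth pred [306.8 332.6] 5mm y [6.3 2.9] 5mm x [-4.4  4.3]
[269.  340.7] [273.  481.7]
```

View pics/s17.png

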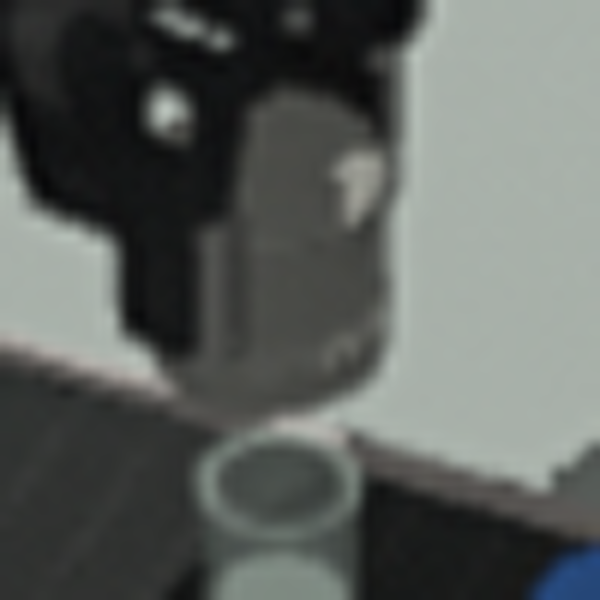

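The rim and the mouth are aligned to within about 1 mm. I lower the cap.

```bash
python3 -m jog '[{"linear":[0.03,0.001,0],"rotation":[0,0,0],"grip":40},{"linear":[0.07,0.001,0],"rotation":[0,0,0],"grip":40},{"linear":[0.1,0.001,0],"rotation":[0,0,0],"grip":40},{"linear":[0.12,0.001,0],"rotation":[0,0,0],"grip":40},{"linear":[0.135,0.001,0],"rotation":[0,0,0],"grip":40},{"linear":[0.15,0.001,0],"rotation":[0,0,0],"grip":40},{"linear":[0.17,0.001,0],"rotation":[0,0,0],"grip":40},{"linear":[0.19,0.001,0],"rotation":[0,0,0],"grip":40},{"linear":[0.21,0.001,0],"rotation":[0,0,0],"grip":40},{"linear":[0.225,0.001,0],"rotation":[0,0,0],"grip":40},{"linear":[0.235,0.001,0],"rotation":[0,0,0],"grip":40},{"linear":[0.24,0.001,0],"rotation":[0,0,0],"grip":40},{"linear":[0.24,0.001,0],"rotation":[0,0,0],"grip":40}]'; python3 - <<'E'
from h import *
plan([579,13,182.9],0.0)
p,d=capture("scene");cv2.imwrite("pics/s18.png",cv2.resize(p[155:235,280:360],None,fx=7,fy=7,interpolation=cv2.INTER_CUBIC)[:,:,::-1])
E
```

```text
time_s: 22.8
eef_pos: [579.0, 12.4, 185.3]
ee_rot: [0.707, 0.002, 0.707, -0.002]
force: [-0.4, -0.7, -0.4]
grip_width: 0.524
t 22.8 pos [579.   12.4 185.3] jawyaw -0.005 toolx [-0.001  0.    -1.   ] grip 44.7 F [-0.4 -0.7 -0.4] q [-0.18  0.47  1.4  -0.    1.28 -0.18]
linear [0.008 0.002 0.   ] rot [-0.009 -0.001 -0.   ] dist 2.5
```

View pics/s18.png

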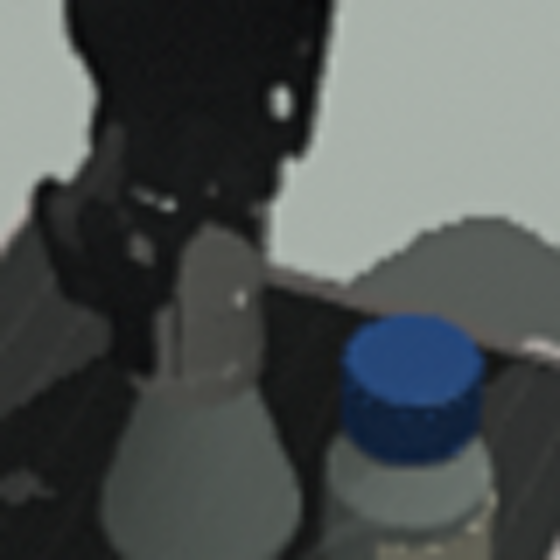

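The cap covers the neck and the force is still zero. I lower the last few millimetres.

```bash
python3 -m jog '[{"linear":[0.003,0.001,0],"rotation":[0,0,0],"grip":40},{"linear":[0.006,0.001,0],"rotation":[0,0,0],"grip":40},{"linear":[0.009,0.001,0],"rotation":[0,0,0],"grip":40},{"linear":[0.009,0.001,0],"rotation":[0,0,0],"grip":40}]'; python3 -c "
from h import *
plan([579,13,182.9],0.0)"
```

```text
time_s: 23.18
eef_pos: [579.1, 12.7, 183.0]
ee_rot: [0.707, 0.002, 0.707, -0.002]
force: [0.1, 0.2, -0.3]
grip_width: 0.526
t 23.18 pos [579.1  12.7 183. ] jawyaw -0.005 toolx [ 0. -0. -1.] grip 44.9 F [ 0.1  0.2 -0.3] q [-0.18  0.47  1.4  -0.    1.27 -0.18]
linear [ 0.     0.001 -0.   ] rot [-0.009  0.     0.   ] dist 0.4
```

```bash
python3 -m jog '[{"linear":[0.003,0,0],"rotation":[0,0,0],"grip":40},{"linear":[0.006,0,0],"rotation":[0,0,0],"grip":40},{"linear":[0.006,0,0],"rotation":[0,0,0],"grip":40}]'; python3 -c "
from h import *
plan([579,13,182.9],0.0)"
```

```text
time_s: 23.43
eef_pos: [579.5, 12.6, 182.9]
ee_rot: [0.708, 0.001, 0.706, -0.002]
force: [-3.2, 0.1, 11.1]
grip_width: 0.528
t 23.43 pos [579.5  12.6 182.9] jawyaw -0.004 toolx [ 0.002 -0.001 -1.   ] grip 45.1 F [-3.2  0.1 11.1] q [-0.18  0.47  1.4  -0.    1.27 -0.18]
linear [ 0.     0.001 -0.002] rot [-0.009  0.005  0.001] dist 0.7
```

The cap's roof is resting on the mouth at the expected height. I release.

```bash
python3 -m jog '[{"linear":[-0.002,0,0],"rotation":[0,0,0],"grip":45},{"linear":[-0.003,0,0],"rotation":[0,0,0],"grip":48},{"linear":[-0.003,0,0],"rotation":[0,0,0],"grip":52},{"linear":[-0.003,0,0],"rotation":[0,0,0],"grip":58},{"linear":[-0.003,0,0],"rotation":[0,0,0],"grip":64},{"linear":[-0.003,0,0],"rotation":[0,0,0],"grip":66},{"linear":[-0.03,0,0],"rotation":[0,0,0],"grip":66},{"linear":[-0.08,0,0],"rotation":[0,0,0],"grip":66},{"linear":[-0.15,0,0],"rotation":[0,0,0],"grip":66},{"linear":[-0.25,0,0],"rotation":[0,0,0],"grip":66},{"linear":[-0.35,0,0],"rotation":[0,0,0],"grip":66},{"linear":[-0.4,0,0],"rotation":[0,0,0],"grip":66},{"linear":[-0.4,0,0],"rotation":[0,0,0],"grip":66}]'; python3 - <<'E'
from h import *
plan([408,-265.7,230],0.0)
p,d=capture("scene");cv2.imwrite("pics/s19.png",cv2.resize(p[100:270,220:420],None,fx=3.5,fy=3.5,interpolation=cv2.INTER_CUBIC)[:,:,::-1])
E
```

```text
time_s: 24.52
eef_pos: [580.1, 12.6, 307.4]
ee_rot: [0.711, 0.001, 0.704, -0.002]
force: [0.2, 0.4, 0.6]
grip_width: 0.772
t 24.52 pos [580.1  12.6 307.4] jawyaw -0.004 toolx [ 0.01  -0.002 -1.   ] grip 65.9 F [0.2 0.4 0.6] q [-0.18  0.4   1.19 -0.    1.55 -0.18]
linear [ 0.254 -0.93  -0.572] rot [-0.009  0.019  0.004] dist 336.3
```

View pics/s19.png

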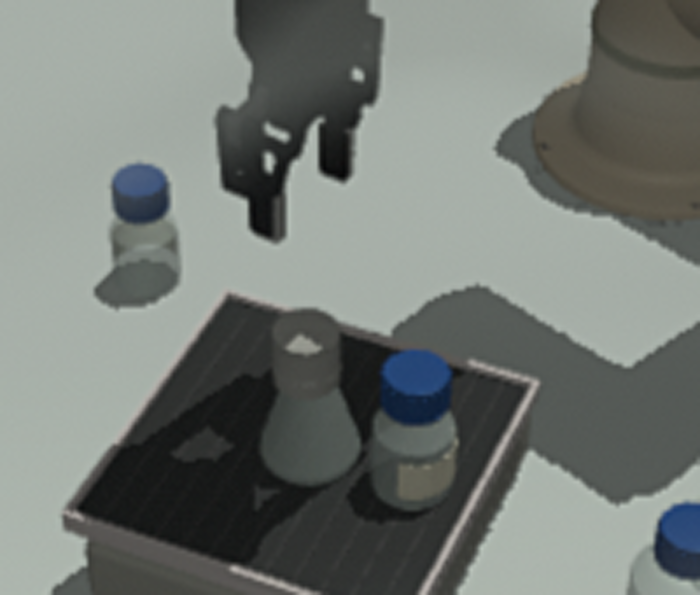

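The cap sits level on the flask at (307,355). Now bottle B at (140,235), which is at world (408,-265).

```bash
python3 -m jog '[{"linear":[0,-0.1,-0.05],"rotation":[0,0.02,0],"grip":66},{"linear":[0,-0.21,-0.12],"rotation":[0,0.02,0],"grip":66},{"linear":[0,-0.32,-0.19],"rotation":[0,0.02,0],"grip":66},{"linear":[0,-0.43,-0.26],"rotation":[0,0.02,0],"grip":66},{"linear":[0.02,-0.54,-0.33],"rotation":[0,0.02,0],"grip":66},{"linear":[0.05,-0.65,-0.4],"rotation":[0,0.02,0],"grip":66},{"linear":[0.1,-0.75,-0.47],"rotation":[0,0.02,0],"grip":66},{"linear":[0.15,-0.84,-0.53],"rotation":[0,0.02,0],"grip":66},{"linear":[0.2,-0.91,-0.565],"rotation":[0,0.02,0],"grip":66},{"linear":[0.24,-0.93,-0.572],"rotation":[0,0.02,0],"grip":66},{"linear":[0.254,-0.93,-0.572],"rotation":[0,0.02,0],"grip":66},{"linear":[0.254,-0.93,-0.572],"rotation":[0,0.02,0],"grip":66}]'; python3 - <<'E'
from h import *
plan([408,-265.7,74],0.0)
p,d=capture("scene");cv2.imwrite("pics/s20.png",cv2.resize(p[60:260,180:400],None,fx=3,fy=3,interpolation=cv2.INTER_CUBIC)[:,:,::-1])
p,d=capture("top");P=pts("top",d)
for nm,c,z in(("A",(566,90),205),("capF",(579,14),212.5)):
    m=(np.hypot(P[...,0]-c[0],P[...,1]-c[1])<35)&(np.abs(P[...,2]-z)<5);v,u=np.nonzero(m)
    A=ray("top",u.mean(),v.mean(),z);e=A[:2]-[578.9,13];s=.171;print(nm,A.round(1),m.sum(),"plat",(e@[np.cos(s),np.sin(s)]).round(1),(e@[-np.sin(s),np.cos(s)]).round(1))
E
```

```text
time_s: 25.57
eef_pos: [406.7, -265.1, 226.5]
ee_rot: [0.705, 0.002, 0.709, -0.001]
force: [-1.0, 0.7, 0.6]
grip_width: 0.775
t 25.57 pos [ 406.7 -265.1  226.5] jawyaw -0.005 toolx [-0.006  0.001 -1.   ] grip 66.2 F [-1.   0.7  0.6] q [-0.82  0.23  1.62 -0.    1.3  -0.81]
linear [ 0.508 -0.003  0.008] rot [-0.01  -0.013 -0.003] dist 152.5
A [565.8  89.3 205. ] 394 plat 0.0 77.4
capF [579.3  12.9 212.5] 398 plat 0.4 -0.1
```

View pics/s20.png

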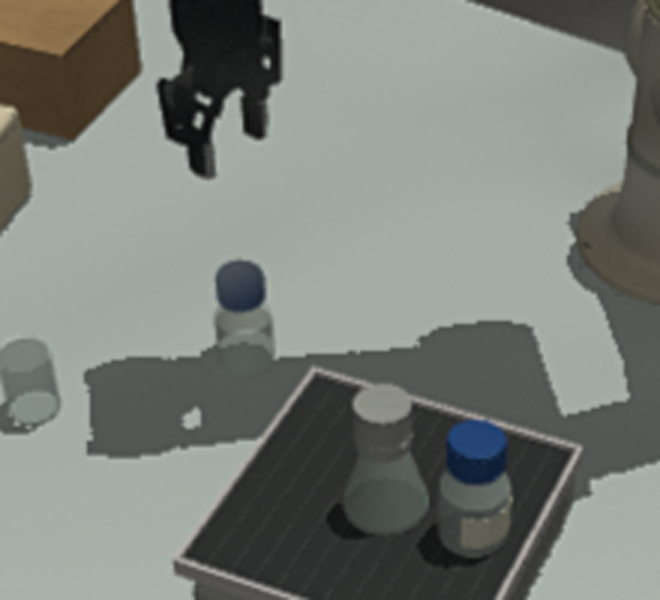

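The flask with its cap and bottle A are in place. The gripper is above bottle B at (242,300), so I descend and grip.

```bash
python3 -m jog '[{"linear":[0.1,-0.002,0.006],"rotation":[0,-0.013,0],"grip":66},{"linear":[0.2,-0.002,0.006],"rotation":[0,-0.013,0],"grip":66},{"linear":[0.3,-0.002,0.006],"rotation":[0,-0.013,0],"grip":66},{"linear":[0.39,-0.002,0.006],"rotation":[0,-0.013,0],"grip":66},{"linear":[0.46,-0.002,0.006],"rotation":[0,-0.013,0],"grip":66},{"linear":[0.5,-0.002,0.006],"rotation":[0,-0.013,0],"grip":66},{"linear":[0.508,-0.002,0.006],"rotation":[0,-0.013,0],"grip":60},{"linear":[0.508,-0.002,0.006],"rotation":[0,-0.013,0],"grip":55},{"linear":[0.508,-0.002,0.006],"rotation":[0,-0.013,0],"grip":50},{"linear":[0.508,-0.002,0.006],"rotation":[0,-0.013,0],"grip":44},{"linear":[0.508,-0.002,0.006],"rotation":[0,-0.013,0],"grip":40},{"linear":[0.508,-0.002,0.006],"rotation":[0,-0.013,0],"grip":40},{"linear":[0.508,-0.002,0.006],"rotation":[0,-0.013,0],"grip":40},{"linear":[0.508,-0.002,0.006],"rotation":[0,-0.013,0],"grip":40}]' 35; python3 - <<'E'
from h import *
plan([408,-265.7,230],0.0)
p,d=capture("scene");cv2.imwrite("pics/s21.png",cv2.resize(p[60:260,180:400],None,fx=3,fy=3,interpolation=cv2.INTER_CUBIC)[:,:,::-1])
E
```

```text
time_s: 26.83
eef_pos: [409.2, -266.2, 77.2]
ee_rot: [0.708, 0.0, 0.706, -0.002]
force: [-1.8, 1.2, 5.9]
grip_width: 0.499
t 26.83 pos [ 409.2 -266.2   77.2] jawyaw -0.003 toolx [ 0.004 -0.003 -1.   ] grip 42.6 F [-1.8  1.2  5.9] q [-0.82  0.42  1.8   0.    0.92 -0.82]
linear [-0.509  0.    -0.002] rot [-0.006  0.008  0.006] dist 152.8
```

View pics/s21.png

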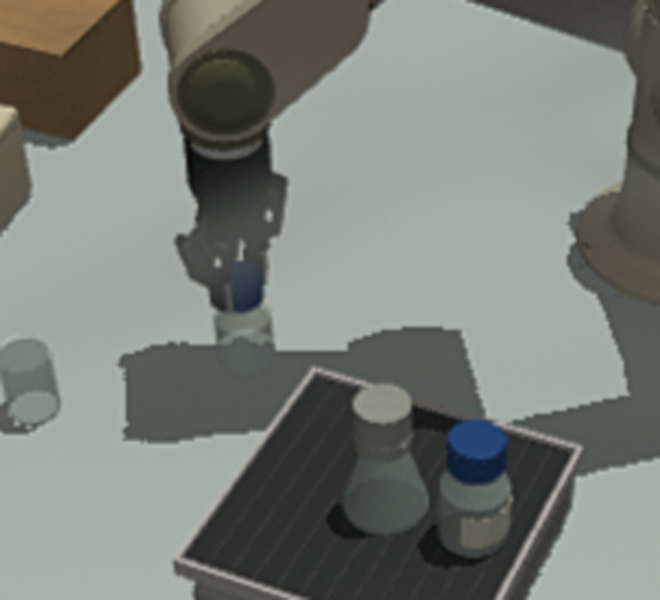

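```bash
python3 -m jog '[{"linear":[-0.02,0,0],"rotation":[0,0,0],"grip":40},{"linear":[-0.05,0,0],"rotation":[0,0,0],"grip":40},{"linear":[-0.1,0,0],"rotation":[0,0,0],"grip":40},{"linear":[-0.17,0,0],"rotation":[0,0,0],"grip":40},{"linear":[-0.24,0,0],"rotation":[0,0,0],"grip":40},{"linear":[-0.31,0,0],"rotation":[0,0,0],"grip":40},{"linear":[-0.38,0,0],"rotation":[0,0,0],"grip":40},{"linear":[-0.45,0,0],"rotation":[0,0,0],"grip":40},{"linear":[-0.51,0,0],"rotation":[0,0,0],"grip":40},{"linear":[-0.53,0,0],"rotation":[0,0,0],"grip":40},{"linear":[-0.53,0,0],"rotation":[0,0,0],"grip":40}]'; python3 - <<'E'
from h import *
plan([592.2,-63.9,235],0.0)
p,d=capture("scene");cv2.imwrite("pics/s22.png",cv2.resize(p[60:260,180:400],None,fx=3,fy=3,interpolation=cv2.INTER_CUBIC)[:,:,::-1])
E
```

```text
time_s: 27.8
eef_pos: [409.0, -266.1, 238.0]
ee_rot: [0.709, -0.001, 0.705, -0.003]
force: [-0.4, 0.2, -1.9]
grip_width: 0.5
t 27.8 pos [ 409.  -266.1  238. ] jawyaw -0.003 toolx [ 0.006 -0.005 -1.   ] grip 42.7 F [-0.4  0.2 -1.9] q [-0.82  0.22  1.6   0.    1.31 -0.81]
linear [0.01  0.676 0.609] rot [-0.006  0.013  0.011] dist 272.9
```

View pics/s22.png

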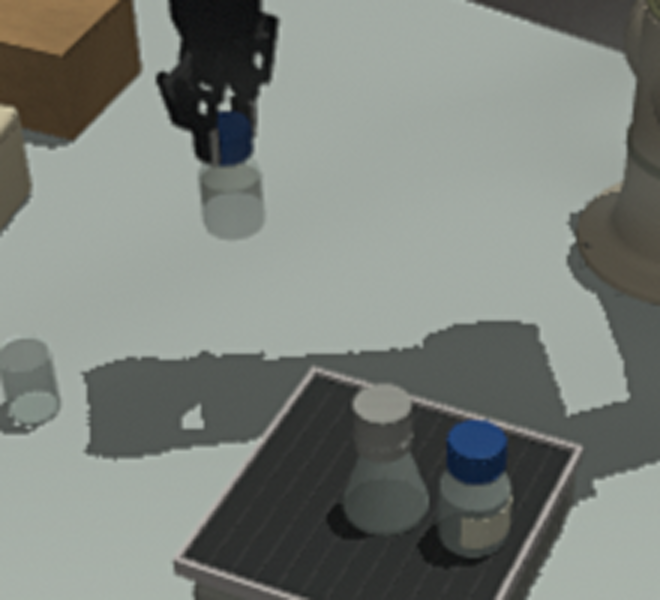

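Bottle B is held upright. I carry it to the right-hand spot.

```bash
python3 -m jog '[{"linear":[0,0.015,0.015],"rotation":[0,0.013,0.011],"grip":40},{"linear":[0,0.05,0.045],"rotation":[0,0.013,0.011],"grip":40},{"linear":[0,0.1,0.09],"rotation":[0,0.013,0.011],"grip":40},{"linear":[0,0.16,0.14],"rotation":[0,0.013,0.011],"grip":40},{"linear":[0,0.22,0.2],"rotation":[0,0.013,0.011],"grip":40},{"linear":[0,0.28,0.25],"rotation":[0,0.013,0.011],"grip":40},{"linear":[0,0.34,0.31],"rotation":[0,0.013,0.011],"grip":40},{"linear":[0,0.4,0.36],"rotation":[0,0.013,0.011],"grip":40},{"linear":[0,0.46,0.415],"rotation":[0,0.013,0.011],"grip":40},{"linear":[0,0.52,0.47],"rotation":[0,0.013,0.011],"grip":40},{"linear":[0,0.58,0.525],"rotation":[0,0.013,0.011],"grip":40},{"linear":[0,0.63,0.57],"rotation":[0,0.013,0.011],"grip":40},{"linear":[0,0.66,0.6],"rotation":[0,0.013,0.011],"grip":40},{"linear":[0,0.676,0.609],"rotation":[0,0.013,0.011],"grip":40},{"linear":[0,0.676,0.609],"rotation":[0,0.013,0.011],"grip":40},{"linear":[0,0.676,0.609],"rotation":[0,0.013,0.011],"grip":40}]'; python3 - <<'E'
from h import *
plan([592.2,-64.2,178],0.0)
p,d=capture("scene");cv2.imwrite("pics/s23.png",cv2.resize(p[100:270,220:420],None,fx=3.5,fy=3.5,interpolation=cv2.INTER_CUBIC)[:,:,::-1])
E
```

```text
time_s: 29.18
eef_pos: [591.5, -63.5, 235.8]
ee_rot: [0.706, 0.002, 0.708, -0.0]
force: [0.1, -0.6, -2.3]
grip_width: 0.501
t 29.18 pos [591.5 -63.5 235.8] jawyaw -0.003 toolx [-0.004  0.002 -1.   ] grip 42.8 F [ 0.1 -0.6 -2.3] q [-0.3   0.47  1.26  0.    1.42 -0.3 ]
linear [ 0.193 -0.003  0.003] rot [-0.006 -0.007 -0.004] dist 57.8
```

View pics/s23.png

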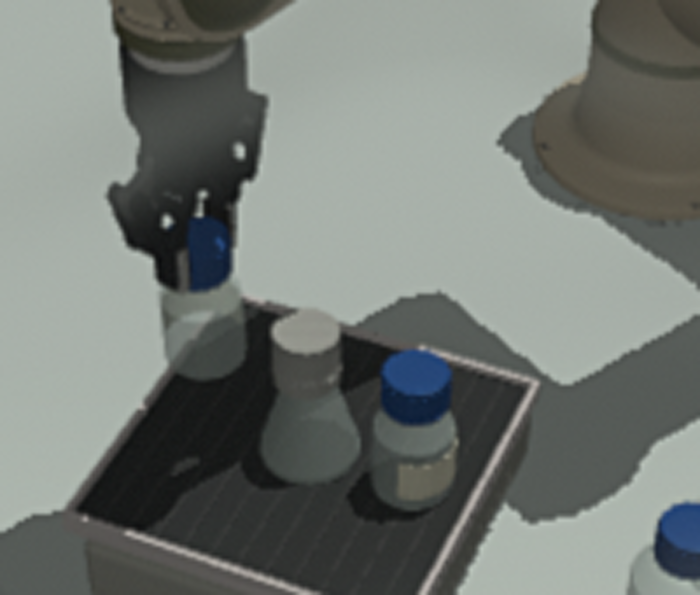

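Bottle B hangs above the right-hand spot, clear of the flask. I lower it.

```bash
python3 -m jog '[{"linear":[0.03,-0.002,0.003],"rotation":[0,-0.007,0],"grip":40},{"linear":[0.07,-0.002,0.003],"rotation":[0,-0.007,0],"grip":40},{"linear":[0.11,-0.002,0.003],"rotation":[0,-0.007,0],"grip":40},{"linear":[0.145,-0.002,0.003],"rotation":[0,-0.007,0],"grip":40},{"linear":[0.165,-0.002,0.003],"rotation":[0,-0.007,0],"grip":40},{"linear":[0.177,-0.002,0.003],"rotation":[0,-0.007,0],"grip":40},{"linear":[0.185,-0.002,0.003],"rotation":[0,-0.007,0],"grip":40},{"linear":[0.19,-0.002,0.003],"rotation":[0,-0.007,0],"grip":40},{"linear":[0.193,-0.002,0.003],"rotation":[0,-0.007,0],"grip":40},{"linear":[0.193,-0.002,0.003],"rotation":[0,-0.007,0],"grip":40}]'; python3 -c "
from h import *
plan([592.2,-64,177],0.0)"
```

```text
time_s: 30.07
eef_pos: [592.2, -64.4, 178.4]
ee_rot: [0.707, 0.002, 0.707, -0.001]
force: [0.3, -0.3, -2.2]
grip_width: 0.497
t 30.07 pos [592.2 -64.4 178.4] jawyaw -0.004 toolx [ 0.001  0.002 -1.   ] grip 42.4 F [ 0.3 -0.3 -2.2] q [-0.31  0.51  1.35  0.    1.28 -0.3 ]
linear [ 0.005  0.001 -0.   ] rot [-0.007  0.002 -0.004] dist 1.5
```

```bash
python3 -m jog '[{"linear":[0.003,0.001,0],"rotation":[0,0,0],"grip":40},{"linear":[0.005,0.001,0],"rotation":[0,0,0],"grip":40},{"linear":[0.007,0.001,0],"rotation":[0,0,0],"grip":40},{"linear":[0.007,0.001,0],"rotation":[0,0,0],"grip":40}]'; python3 -c "
from h import *
plan([592.2,-64,177],0.0)"
```

```text
time_s: 30.4
eef_pos: [592.4, -64.1, 177.3]
ee_rot: [0.708, 0.002, 0.706, -0.001]
force: [-3.0, 0.4, 4.5]
grip_width: 0.509
t 30.4 pos [592.4 -64.1 177.3] jawyaw -0.004 toolx [ 0.002  0.001 -1.   ] grip 43.5 F [-3.   0.4  4.5] q [-0.31  0.51  1.35  0.    1.28 -0.3 ]
linear [ 0.001  0.    -0.001] rot [-0.007  0.004 -0.003] dist 0.4
```

Bottle B is in contact. I release, rise and retreat.

```bash
python3 -m jog '[{"linear":[0,0,0],"rotation":[0,0,0],"grip":44},{"linear":[-0.001,0,0],"rotation":[0,0,0],"grip":47},{"linear":[-0.001,0,0],"rotation":[0,0,0],"grip":52},{"linear":[-0.001,0,0],"rotation":[0,0,0],"grip":58},{"linear":[-0.001,0,0],"rotation":[0,0,0],"grip":64},{"linear":[-0.001,0,0],"rotation":[0,0,0],"grip":64},{"linear":[-0.05,0,0],"rotation":[0,0,0],"grip":64},{"linear":[-0.12,0,0],"rotation":[0,0,0],"grip":64},{"linear":[-0.22,0,0],"rotation":[0,0,0],"grip":64},{"linear":[-0.34,0,0],"rotation":[0,0,0],"grip":64},{"linear":[-0.4,-0.08,0],"rotation":[0,0,0],"grip":64},{"linear":[-0.4,-0.2,-0.08],"rotation":[0,0,0],"grip":64},{"linear":[-0.4,-0.32,-0.16],"rotation":[0,0,0],"grip":64},{"linear":[-0.4,-0.44,-0.26],"rotation":[0,0,0],"grip":64},{"linear":[-0.4,-0.56,-0.34],"rotation":[0,0,0],"grip":64},{"linear":[-0.4,-0.66,-0.42],"rotation":[0,0,0],"grip":64},{"linear":[-0.4,-0.72,-0.5],"rotation":[0,0,0],"grip":64},{"linear":[-0.4,-0.72,-0.5],"rotation":[0,0,0],"grip":64},{"linear":[-0.4,-0.72,-0.5],"rotation":[0,0,0],"grip":64}]'; python3 - <<'E'
from h import *
plan([400,-265,300])
p,d=capture("scene");cv2.imwrite("pics/s24.png",p[:,:,::-1])
p,d=capture("top");P=pts("top",d);cv2.imwrite("pics/t24.png",p[:,:,::-1])
for nm,c,z in(("A",(566,90),205),("B",(592,-64),205),("capF",(579,14),212.5),("tall",(531,279),142),("jar",(420,276),50)):
    m=(np.hypot(P[...,0]-c[0],P[...,1]-c[1])<45)&(np.abs(P[...,2]-z)<5);v,u=np.nonzero(m)
    if not len(u): print(nm,"none");continue
    A=ray("top",u.mean(),v.mean(),z);e=A[:2]-[578.9,13];s=.171;print(nm,A.round(1),m.sum(),P[m][:,2].mean(),"plat",(e@[np.cos(s),np.sin(s)]).round(1),(e@[-np.sin(s),np.cos(s)]).round(1))
E
```

```text
time_s: 31.98
eef_pos: [440.5, -280.8, 296.9]
ee_rot: [0.708, 0.003, 0.706, -0.002]
force: [0.1, 0.2, -0.1]
grip_width: 0.75
t 31.98 pos [ 440.5 -280.8  296.9] jawyaw -0.007 toolx [ 0.002  0.001 -1.   ] grip 64.1 F [ 0.1  0.2 -0.1] q [-0.79  0.27  1.39  0.    1.49 -0.79]
linear [-0.011  0.052 -0.135] rot None dist 43.6
A [565.7  89.3 205. ] 392 204.7869288531768 plat -0.1 77.4
B [590.5 -64.3 205. ] 388 204.82298676724776 plat -1.7 -78.2
capF [579.3  13.  212.5] 398 212.5037125979195 plat 0.4 -0.1
tall [532.  278.6 142. ] 354 141.65070902900834 plat -1.0 269.7
jar [417.3 275.4  50. ] 611 49.83094312394963 plat -114.6 286.1
```

View pics/s24.png

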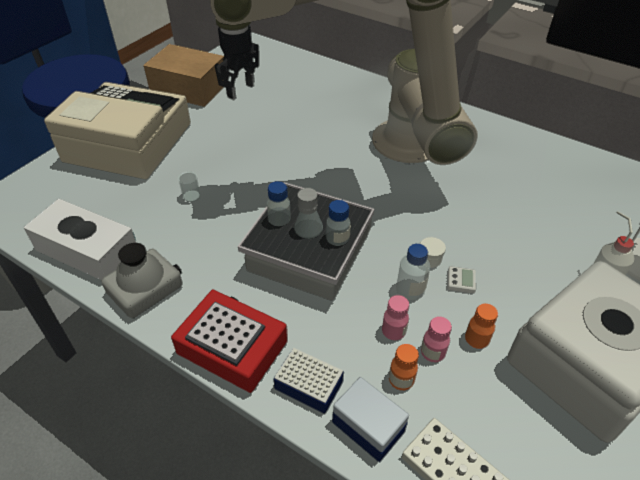

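View pics/t24.png

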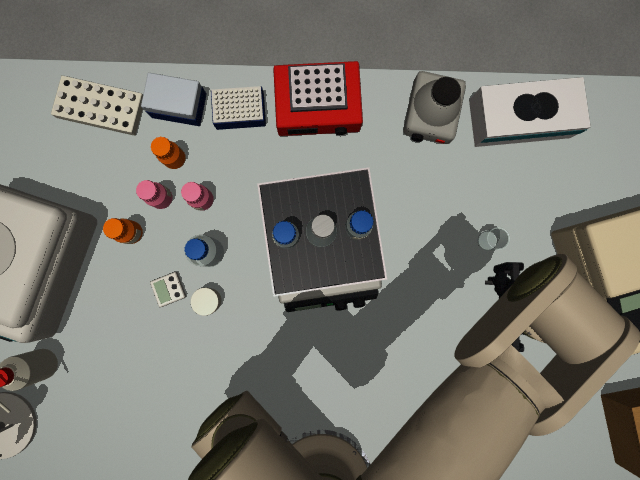

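All items sit within 2 mm of their targets and are upright. In the top view the bottle caps are at (285,233) and (361,222) and the flask cap is at (323,226). The bystanders are unmoved and the robot is clear, so I hand in.

```bash
python3 -c "
from rig import finish_job
print(finish_job())"
```

```text
the job is handed in; nothing more can be done
None
```

The orbital shaker is loaded and the job handed in at about 32 s of the 104 s. The flask stands in the middle with the culture cap on its mouth, and the two matching bottles stand to its left and right on the middle line. The hand-in gives no verdict, so the figures below are my own final camera checks.

| Item | Off the middle line | Along the line from centre | Top height |
|---|---|---|---|
| Left bottle | -0.1 mm | +77.4 mm (target 78) | 204.8 mm |
| Right bottle | -1.7 mm | -78.2 mm (target 78) | 204.8 mm |
| Cap on flask | 0.4 mm | -0.1 mm | 212.5 mm, so fully seated |

- **Upright and clear:** all three stand upright in the pictures, and the arm was about 240 mm away.
- **Bystanders:** the tall bottle and jar measured about 1 mm and 3 mm from my first readings, which is within measuring error. I judged the timer and beaker unmoved by eye only.
- **Disagreements:** the two cameras differed by about 2–4 mm in places. The gripper read 43 mm on the 46 mm bottle caps. Neither caused a problem. No check failed.

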